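# Find the pinched rack connector with a feeler blade and gauge it

### The arm

A 6-joint arm with a two-finger parallel gripper is mounted at the origin on the work surface. World frame = base frame: x ahead of the robot, y to its left, z up, the work surface at z = 0. Lengths are in m, angles in rad, forces in N, time in s.
With the tool pointing down it reaches from about 0.3 to 0.875 m from the base axis. Payload 6.4 kg.
Tool frame: the origin (TCP) lies midway between the tips of the shut fingers; the grasp point (between the pads) lies ctrl.grip_depth behind it (ctrl.grip_depth is the distance from the TCP to the grasp point, in m); x points along the fingers, y is the direction in which the jaws open and shut, and the axes are right-handed (so a half turn about x gives the same grasp; the last joint's range is limited). The gripper opens to 85 mm and grips with 20 to 120 N. Pads are 22 mm wide; open, the fingers measure 114 mm over their backs; the gripper's body (76 mm by 85 mm) begins 54 mm behind the grasp point. The pads swing forward as they close: fully open they stand 13 mm farther back than shut.
Start: joints at [-1.492, 0.181, 1.607, -0, 1.354, -0.206], TCP at [0.162, -0.552, 0.231] pointing down, gripper open.
Joint ranges: [-2.99, 2.99], [-0.89, 2.07], [0.3, 2.58], [-1.14, 4.28], [0, 2.63], [-3.12, 3.12]. Speed limits (rad/s): [2.57, 2.57, 3.01, 3.14, 3.14, 3.14].

### API

Orientations are given as a unit quaternion [w, x, y, z].
In Python, from bench import ctrl gives the robot as it stands.
- The arm moves only by the shell command python3 -m creep 'ROWS'. ROWS is text: rows parted by semicolons, each of 7 numbers parted by spaces: the opening, from 0 (shut) to 1 (fully open), then the shift along the tool's x, y, z in cm, then the turn, a rotation vector about the tool's x, y, z in rad. In form: claw x y z ax ay az; .... A call has 1 to 10 rows; each row shifts and turns the pose as measured when the row begins, along the tool's axes as they then stand; what a row does not reach is not made up. A row lasts 1/8 s, in which the tool goes at most 62.5 mm and 10.7 degrees, less where a joint would pass 70% of its speed; a pose out of reach is approached as far as the arm can. A call with a gripper value outside its range is refused whole. The fingers move at their own pace and stop on an object; the grip force is fixed at half the most. Time passes only in rows, so rows that do not move let the fingers close. It gives the time, the measured TCP pose, the force and the opening at its end, in the units of the state.
- ctrl.get_obs(): the state, without advancing time (a new reading comes with each control period).
- ctrl.camera(name): name is "scene" or "top"; returns (picture, depth): 480x640x3 uint8, blue, green, red; 480x640 float32, m along the optical axis (not along the pixel's ray), 0 where there is no reading.
- ctrl.calibration(name): a dict with "mtx" (3x3 intrinsics, pixels), "distortion" ([k1, k2, p1, p2, k3] as OpenCV has them; the pictures are not rectified), "R" (3x3) and "t" (3): a world point X has camera coordinates R X + t. Camera axes: x right, y down, z forward; pixel columns grow to the right and rows downward; lengths in m; the calibration is good to about 2 mm. A picture is of the moment at which its call begins. calibration takes no time and is no camera call.
- ctrl.hand_in(): hands the job in, once; it reports no verdict.
Trained networks look in the newest picture that a camera, given by its name, has taken for a name from the list of things; names that differ only in an ending like _2 or _b are one class to them, and where a whole thing is asked for, a point or a joint stands for the part that bears it (a point fixed in the world has none). Each returns a list of dicts, best first, with "confidence" (0 to 1); they miss things now and then, are a little off and sometimes report something else, mostly with a low value. They report only what shows in the picture. A call takes as long as a camera call.
- ctrl.find_in(query, camera): "rect" ([left, top, right, bottom] in pixels, round what is visible of it).
The state is a dict: "time_s": time; "q": joint angles; "dq": joint speeds; "joint_efforts": joint torques, N m; "eef_pos": TCP position; "eef_rot": TCP orientation; "wrist_force": force on the tool from outside, world axes, zero at the start; "torque": the same for the moment, N m; "opening": opening from 0.0 (shut) to 1.0 (fully open).
Only numpy, scipy, OpenCV 4.12 (cv2) and the standard library are available. Lean on these libraries where they do the work, as an engineer would, in place of code of your own. Each camera call takes 0.05 s, during which the arm holds its last target.

### The job

Prove the feeler blade by sliding it fully home in the master block's slot, then try it in the slot of every orange rack connector, in the order of their bands (white, yellow, green, blue, black, as far as present), until it is fully home or jams, never forcing it, and hang it back in its stand. Stand the pinched connector (where it jams) in the middle of the red-edged plate, lower the bridge gauge over it so that the gauge stands on the plate with its foot on the connector, and leave it there; stand the sound ones upright in the green tray. Leave everything else alone.

Things in the scene. Friction and masses are not known exactly. Their poses are not given: they have to be found in the camera images.
- connector_1_mid (a point): Centre of the connector with white bands (may be absent), 30 mm above its underside; z up. Orange steel U, loose, 60 mm high, 0.45 kg: foot 70 (x) x 60 (y) x 8 mm; above it two walls, 34 mm over their outer faces in y (grasp there), open slot between along x, 10 mm wide, flared to 20 at the top 10 mm, floor at 8 mm. Exactly one present is pinched: inside, below 40 mm, its slot is only 3 mm, so the feeler jams.
- connector_2_mid (a point): Centre of the connector with yellow bands (may be absent), 30 mm above its underside; z up. Orange steel U, loose, 60 mm high, 0.45 kg: foot 70 (x) x 60 (y) x 8 mm; above it two walls, 34 mm over their outer faces in y (grasp there), open slot between along x, 10 mm wide, flared to 20 at the top 10 mm, floor at 8 mm. Exactly one present is pinched: inside, below 40 mm, its slot is only 3 mm, so the feeler jams.
- connector_3_mid (a point): Centre of the connector with green bands (may be absent), 30 mm above its underside; z up. Orange steel U, loose, 60 mm high, 0.45 kg: foot 70 (x) x 60 (y) x 8 mm; above it two walls, 34 mm over their outer faces in y (grasp there), open slot between along x, 10 mm wide, flared to 20 at the top 10 mm, floor at 8 mm. Exactly one present is pinched: inside, below 40 mm, its slot is only 3 mm, so the feeler jams.
- connector_4_mid (a point): Centre of the connector with blue bands (may be absent), 30 mm above its underside; z up. Orange steel U, loose, 60 mm high, 0.45 kg: foot 70 (x) x 60 (y) x 8 mm; above it two walls, 34 mm over their outer faces in y (grasp there), open slot between along x, 10 mm wide, flared to 20 at the top 10 mm, floor at 8 mm. Exactly one present is pinched: inside, below 40 mm, its slot is only 3 mm, so the feeler jams.
- connector_5_mid (a point): Centre of the connector with black bands (may be absent), 30 mm above its underside; z up. Orange steel U, loose, 60 mm high, 0.45 kg: foot 70 (x) x 60 (y) x 8 mm; above it two walls, 34 mm over their outer faces in y (grasp there), open slot between along x, 10 mm wide, flared to 20 at the top 10 mm, floor at 8 mm. Exactly one present is pinched: inside, below 40 mm, its slot is only 3 mm, so the feeler jams.
- master_slot (a point): Centre of the master block, 30 mm above the bench; z up. Steel block with blue flanks fixed to the bench, 80 x 80 mm, 60 mm high, with a good slot just like a sound connector's: along x, 10 mm wide in y, flared to 20 mm at the top 10 mm, floor 8 mm above the bench.
- feeler_tip (a point): Middle of the feeler blade's lower end. Steel blade 30 mm wide (x), 5 mm thick (y), 48 mm long (z, up from the tip), then a black guard 44 x 44 x 6 mm, then a yellow grip; 0.16 kg, hanging in its stand at the start. Fully home in a good slot the guard lands on the rim, the tip 12 mm above the connector's (block's) underside; in a pinched one it jams at 40 mm.
- feeler_grip (a point): Centre of the feeler's yellow grip, 40 mm (x) by 24 mm (y) by 46 mm high; it lies 77 mm above the tip along z. Grasp across y.
- stand_top (a point): Blade stand, fixed: black foot 80 x 80 mm, two upright aluminium rails 50 mm long (x), 12 mm thick, 16 mm apart in y, 75 mm high. The point is midway between the rails at the height of their tops. The feeler hangs with its blade between the rails, blade width along x, guard resting on them, tip 48 mm below this point.
- gauge_base (a point): Middle of the bridge gauge's footprint, at the underside of its legs; z up. Grey, 0.45 kg, loose, standing: two legs 60 mm (x) by 10 mm (y), 95 mm high, 90 mm clear between them in y, a beam on top to 109 mm, a blue grip above it. It fits over a connector with both their x axes alike.
- gauge_grip (a point): Centre of the gauge's blue grip, 40 mm (x) by 24 mm (y) by 46 mm high, 132 mm above the underside of the legs. Grasp across y.
- gauge_foot (a joint): Gauge reading, m: travel of the brass foot (20 mm in x, 44 mm in y, red pointers front and back) hanging between the legs on a soft spring (1 to 3 N). 0 when down, its underside 30 mm above the legs' underside; a part between the legs lifts it: a connector reads about 0.030 when it and the gauge stand on the same surface.
- plate_top (a point): Centre of the top face of the quarantine plate: red-edged flat steel plate 150 mm (x) by 160 mm (y), 8 mm thick, fixed to the bench. The point is 8 mm above the bench.
- tray_in (a point): Centre of the inner floor of the green stock tray, 140 mm (x) by 270 mm (y) outside, walls 4 mm thick and 26 mm high, fixed to the bench. Inner floor 4 mm above the bench.
- bottle_a: tall green glass bottle, 72 mm diameter, 220 mm high, standing (origin at its underside); bystander, leave alone
- bottle_b: amber glass bottle, 68 mm diameter, 190 mm high, standing (origin at its underside); bystander, leave alone
- tape_roll: roll of tape lying flat, 104 mm diameter, 48 mm high (origin at its underside); bystander, leave alone
- wrench: wrench lying flat, 180 mm long along its x axis; bystander, leave alone
- carton: small cardboard carton 100 x 130 x 85 mm (origin at its underside); bystander, leave alone
- jar: glass jar, 66 mm diameter, 75 mm high (origin at its underside); bystander, leave alone
- stopper_box: closed blue plastic box 70 x 90 x 50 mm (origin at its underside); bystander, leave alone

How it is judged:
On the way, in this order (a step that is already met when the one before it is completed fails the run):
1. the feeler blade is fully home in the master block's slot (guard at the rim) (z of feeler_tip in the frame of master_slot between -0.025 and -0.012 m and y of feeler_tip in the frame of master_slot between -0.007 and 0.007 m and x of feeler_tip in the frame of master_slot between -0.03 and 0.03 m), for 0.1 s.
2. the feeler blade is pressed down the slot of the white-banded connector until it is fully home (z of feeler_tip in the frame of connector_1_mid between -0.025 and -0.012 m and y of feeler_tip in the frame of connector_1_mid between -0.007 and 0.007 m and x of feeler_tip in the frame of connector_1_mid between -0.03 and 0.03 m), for 0.1 s.
3. the feeler blade is pressed down the slot of the yellow-banded connector until it jams (over 2 N) (contact force between feeler and connector_2 above 2 N and z of feeler_tip in the frame of connector_2_mid between -0.025 and 0.016 m and y of feeler_tip in the frame of connector_2_mid between -0.007 and 0.007 m and x of feeler_tip in the frame of connector_2_mid between -0.03 and 0.03 m), for 0.1 s.
4. the feeler blade is pressed down the slot of the green-banded connector until it is fully home (z of feeler_tip in the frame of connector_3_mid between -0.025 and -0.012 m and y of feeler_tip in the frame of connector_3_mid between -0.007 and 0.007 m and x of feeler_tip in the frame of connector_3_mid between -0.03 and 0.03 m), for 0.1 s.
5. the feeler blade is pressed down the slot of the blue-banded connector until it jams (over 2 N) (contact force between feeler and connector_4 above 2 N and z of feeler_tip in the frame of connector_4_mid between -0.025 and 0.016 m and y of feeler_tip in the frame of connector_4_mid between -0.007 and 0.007 m and x of feeler_tip in the frame of connector_4_mid between -0.03 and 0.03 m), for 0.1 s.
6. the feeler blade is pressed down the slot of the black-banded connector until it is fully home (z of feeler_tip in the frame of connector_5_mid between -0.025 and -0.012 m and y of feeler_tip in the frame of connector_5_mid between -0.007 and 0.007 m and x of feeler_tip in the frame of connector_5_mid between -0.03 and 0.03 m), for 0.1 s.
At the end, for the whole second after the job is handed in: Sound connectors upright on the green tray's floor; the pinched one upright within 35 mm of the plate's centre, the gauge upright on the plate over it (within 20 mm), reading 26 to 34 mm; the feeler hanging in its stand (within 25 mm), guard on the rails (x of connector_1_mid in the frame of tray_in between -0.045 and 0.045 m and y of connector_1_mid in the frame of tray_in between -0.115 and 0.115 m and z of each of connector_1_mid, connector_3_mid, connector_5_mid in the frame of tray_in below 0.036 m and angle between each of connector_1_mid, connector_3_mid, connector_5_mid, connector_2_mid, connector_4_mid, feeler_tip's own z axis and vertical below 0.1 rad and x of connector_3_mid in the frame of tray_in between -0.045 and 0.045 m and y of connector_3_mid in the frame of tray_in between -0.115 and 0.115 m and x of connector_5_mid in the frame of tray_in between -0.045 and 0.045 m and y of connector_5_mid in the frame of tray_in between -0.115 and 0.115 m and horizontal distance between each of connector_2_mid, connector_4_mid and plate_top below 0.035 m and z of each of connector_2_mid, connector_4_mid in the frame of plate_top below 0.034 m and horizontal distance between each of connector_2_mid, connector_4_mid and gauge_base below 0.02 m and z of gauge_base in the frame of plate_top below 0.004 m and angle between gauge_base's own z axis and vertical below 0.115 rad and value of joint gauge_foot between 0.026 and 0.034 m and horizontal distance between feeler_tip and stand_top below 0.025 m and z of feeler_tip in the frame of stand_top below -0.043 m); the robot touches nothing.
It fails at once if the feeler is forced: over 60 N on the master block or a connector (contact force between feeler and master above 60 N or contact force between feeler and connector_1 above 60 N or contact force between feeler and connector_2 above 60 N or contact force between feeler and connector_3 above 60 N or contact force between feeler and connector_4 above 60 N or contact force between feeler and connector_5 above 60 N).
It fails at once if a bystander is moved more than 40 mm (distance of any of bottle_a, bottle_b, tape_roll, wrench, carton, jar, stopper_box from where it was at the start of the episode above 0.04 m).
Of connector_1, connector_3, connector_5 only 2 to 3 are there at a start; the rules pass over those that are not, and their reading is None.
Of connector_2, connector_4 only 1 to 1 are there at a start; the rules pass over those that are not, and their reading is None.
At some moment in a run one of connector_1, connector_2, connector_3, connector_4, connector_5 may be knocked a few centimetres aside while the robot is not near it.
It also fails if it takes over 210 s, if anything falls off the work surface, if the arm or the gripper's body presses on something with over 40 N, if the wrist force passes 120 N, or if a joint passes its speed limit or range.

## Working session

There is one attempt and no reset: what is moved stays moved. The work goes in short steps, Python scripts to look and compute and a shell command to move; the robot and the scene stay as the last step left them, time stands still between calls to the robot, and variables do not carry over. Pictures are saved under pics/ and viewed, and the job is handed in when it is done.

```bash
ls; mkdir -p pics; python3 - <<'E'
from bench import ctrl
import cv2
o=ctrl.get_obs(); print(o, ctrl.grip_depth)
for n in ("scene","top"):
    p,d=ctrl.camera(n); cv2.imwrite(f"pics/{n}0.png",p); 
    c=ctrl.calibration(n); print(n,c)
E
```

```text
pics
{'time_s': 0.0, 'q': array([-1.49227122e+00,  1.81526104e-01,  1.60799081e+00,  9.76007538e-06,
        1.35379178e+00, -2.06307977e-01]), 'dq': array([-0.0004691 ,  0.00122059,  0.00011468,  0.00110401,  0.00012516,
       -0.00040638]), 'joint_efforts': array([ 2.71974869e-06, -4.44868898e+01, -3.51337373e+01, -4.50720881e-04,
        9.00714513e-03,  1.71938274e-05]), 'eef_pos': array([ 0.16154557, -0.55127839,  0.23040086]), 'eef_rot': array([ 0.09975759,  0.6999899 ,  0.10096811, -0.69990571]), 'wrist_force': array([ 0.61189656, -1.04455156,  0.21378511]), 'torque': array([ 0.02690028, -0.02142507,  0.02169729]), 'opening': 1.0017725078165116} 0.0187
scene {'mtx': array([[449.01373988,   0.        , 326.20173578],
       [  0.        , 449.01373988, 236.2629914 ],
       [  0.        ,   0.        ,   1.        ]]), 'distortion': array([-0.01785307,  0.        ,  0.        ,  0.        ,  0.        ]), 'R': array([[ 0.7832673 ,  0.62167888, -0.00277418],
       [ 0.53204431, -0.67262966, -0.51429388],
       [-0.32159164,  0.40135359, -0.85760953]]), 't': array([-0.44856525, -0.24942472,  1.45423503])}
top {'mtx': array([[567.13636087,   0.        , 322.22440412],
       [  0.        , 567.13636087, 235.29684235],
       [  0.        ,   0.        ,   1.        ]]), 'distortion': array([-0.17927863,  0.        ,  0.        ,  0.        ,  0.        ]), 'R': array([[ 0.01744003, -0.99977412,  0.01214712],
       [-0.99354164, -0.0186911 , -0.11191809],
       [ 0.11211985, -0.01011681, -0.99364319]]), 't': array([-0.01589163,  0.55007033,  1.43644018])}
```

View pics/scene0.png

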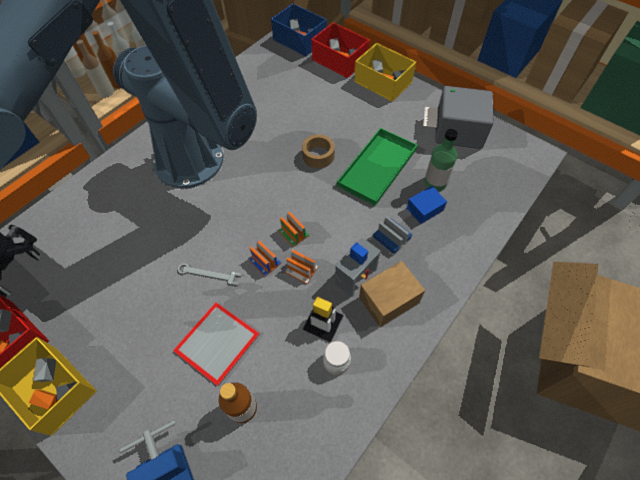

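View pics/top0.png

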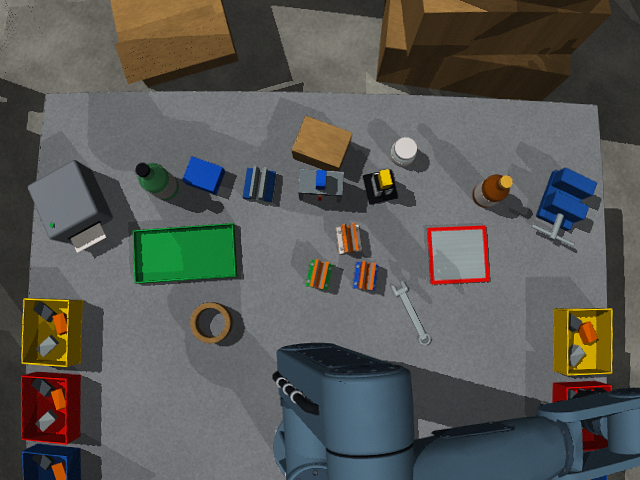

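```bash
cat > h.py <<'E'
from bench import ctrl
import cv2, numpy as np
def cloud(name):
    p,d=ctrl.camera(name); return p,d,world(name,d)
def world(name,d):
    c=ctrl.calibration(name); K=c["mtx"]; D=c["distortion"]
    v,u=np.mgrid[0:480,0:640].astype(np.float64)
    n=cv2.undistortPoints(np.stack([u.ravel(),v.ravel()],1)[:,None],K,D)[:,0].reshape(480,640,2)
    P=np.dstack([n[...,0]*d,n[...,1]*d,d])
    W=(P-c["t"])@c["R"]
    W[d<=0]=np.nan
    return W
def crop(p,x0,y0,x1,y1,f,name):
    cv2.imwrite(name,cv2.resize(p[y0:y1,x0:x1],None,fx=f,fy=f,interpolation=cv2.INTER_CUBIC))
E
python3 - <<'E'
from h import *
p,d,W=cloud("top")
np.savez("top0.npz",p=p,d=d,W=W)
crop(p,230,130,430,300,4,"pics/tc.png")
p,d,W=cloud("scene")
np.savez("sc0.npz",p=p,d=d,W=W)
crop(p,230,190,430,350,4,"pics/scc.png")
for q in ["connector_1_mid","master_slot","feeler_grip","stand_top","gauge_grip","gauge_base","plate_top","tray_in"]:
    for c in ("top","scene"):
        try: print(q,c,[(np.round(r["rect"]).astype(int).tolist(),round(r["confidence"],2)) for r in ctrl.find_in(q,c)])
        except Exception as e: print(q,c,e)
E
```

```text
connector_1_mid top [([335, 222, 360, 252], 0.78)]
connector_1_mid scene [([287, 250, 317, 283], 0.63), ([334, 235, 381, 297], 0.52)]
master_slot top [([240, 165, 280, 200], 0.57), ([298, 169, 343, 200], 0.35)]
master_slot scene [([376, 218, 412, 254], 0.7)]
feeler_grip top [([372, 170, 392, 188], 0.53)]
feeler_grip scene [([314, 296, 330, 323], 0.63), ([286, 254, 318, 283], 0.28)]
stand_top top []
stand_top scene [([303, 309, 345, 340], 0.59)]
gauge_grip top [([332, 222, 363, 251], 0.66), ([297, 168, 345, 202], 0.6)]
gauge_grip scene [([335, 238, 378, 297], 0.63)]
gauge_base top [([301, 170, 343, 200], 0.83), ([132, 224, 238, 286], 0.4)]
gauge_base scene [([334, 236, 380, 298], 0.84)]
plate_top top [([428, 226, 489, 285], 0.81), ([392, 284, 430, 344], 0.45)]
plate_top scene [([171, 303, 259, 384], 0.81), ([220, 386, 260, 423], 0.22)]
tray_in top [([132, 226, 237, 286], 0.63)]
tray_in scene [([334, 128, 418, 206], 0.72)]
```

View pics/tc.png

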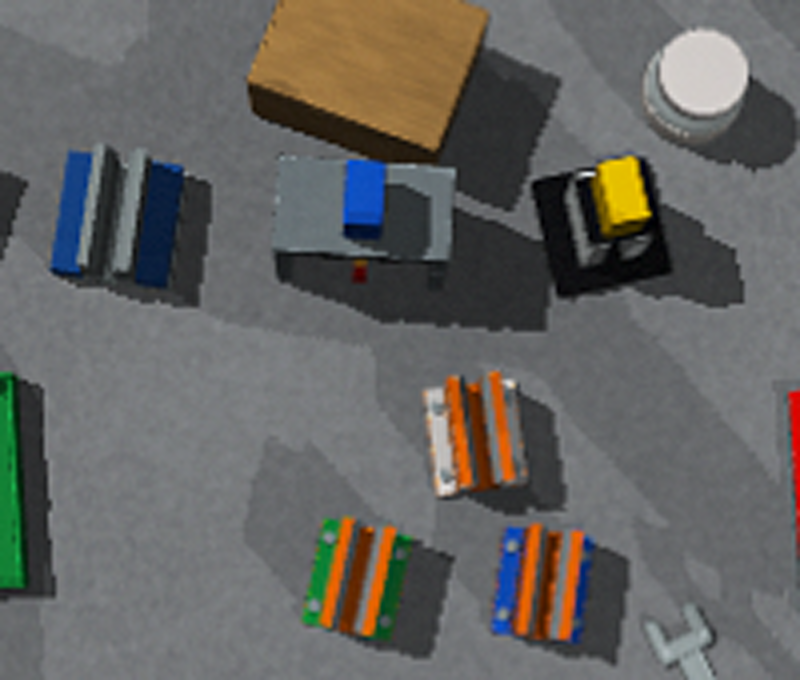

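View pics/scc.png

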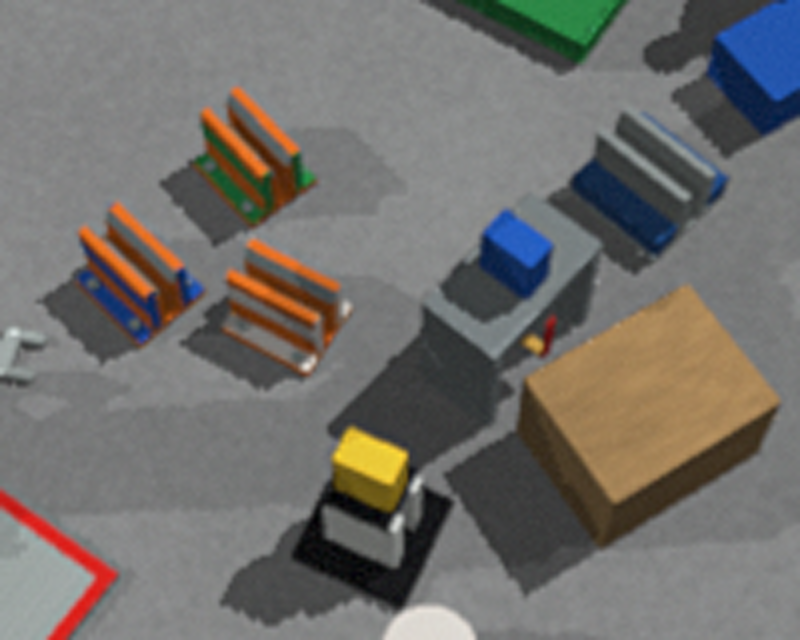

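```bash
cat >> h.py <<'E'
def fit(W,cx,cy,r,z0,z1,mask=None):
    m=(W[...,2]>z0)&(W[...,2]<z1)&(np.hypot(W[...,0]-cx,W[...,1]-cy)<r)
    if mask is not None: m&=mask
    pts=W[m]
    if len(pts)<8: return None
    rect=cv2.minAreaRect(pts[:,:2].astype(np.float32)*1000)
    (x,y),(a,b),ang=rect
    if a<b: a,b=b,a; ang+=90
    ang=(ang+90)%180-90
    return dict(n=len(pts),c=(round(x,1),round(y,1)),size=(round(a,1),round(b,1)),ang_long=round(ang,1),z=round(float(np.median(pts[:,2]))*1000,1))
E
python3 - <<'E'
from h import *
px={"white":(349,238),"green":(320,274),"blue":(367,275),"master":(260,184),"gaugegrip":(321,178),"gauge":(335,190),"feel":(386,176),"tray":(185,253),"plate":(459,255)}
T=np.load("top0.npz");S=np.load("sc0.npz")
hsv={k:cv2.cvtColor(Z["p"],cv2.COLOR_BGR2HSV) for k,Z in(("top",T),("scene",S))}
for k,(u,v) in px.items():
    c=np.nanmedian(T["W"][v-4:v+5,u-4:u+5].reshape(-1,3),0); print(k,np.round(c,3))
    for nm,Z in(("top",T),("scene",S)):
        W=Z["W"]
        if k in("white","green","blue"): print("  ",nm,fit(W,c[0],c[1],.055,.053,.068))
        elif k=="master": print("  ",nm,fit(W,c[0],c[1],.07,.053,.068))
        elif k=="gaugegrip": print("  ",nm,fit(W,c[0],c[1],.05,.148,.165))
        elif k=="gauge": print("  ",nm,fit(W,c[0],c[1]+.03,.09,.102,.115))
        elif k=="feel": print("  ",nm,fit(W,c[0],c[1],.06,.12,.137), fit(W,c[0],c[1],.06,.07,.079))
        elif k=="tray": print("  ",nm,fit(W,c[0],c[1],.25,.019,.032,(hsv[nm][...,0]>45)&(hsv[nm][...,0]<75)&(hsv[nm][...,1]>120)), fit(W,c[0],c[1],.25,-.002,.012,(hsv[nm][...,0]>45)&(hsv[nm][...,0]<75)&(hsv[nm][...,1]>120)))
        elif k=="plate": print("  ",nm,fit(W,c[0],c[1],.16,.004,.014))
# bench level
for nm,Z in(("top",T),("scene",S)):
    W=Z["W"]; m=(np.abs(W[...,0]-.45)<.06)&(np.abs(W[...,1]-.1)<.05); print(nm,np.round(np.nanmedian(W[m],0),4))
E
```

```text
white [ 0.544 -0.077  0.053]
   top {'n': 238, 'c': (544.0, -75.8), 'size': (70.3, 34.7), 'ang_long': 8.5, 'z': 59.0}
   scene {'n': 188, 'c': (547.6, -77.1), 'size': (70.2, 36.7), 'ang_long': 8.9, 'z': 57.8}
green [ 0.449 -0.002  0.049]
   top {'n': 240, 'c': (449.3, 0.3), 'size': (70.1, 34.3), 'ang_long': -11.6, 'z': 59.3}
   scene {'n': 166, 'c': (452.5, -1.8), 'size': (73.1, 35.1), 'ang_long': -10.5, 'z': 57.7}
blue [ 0.449 -0.123  0.051]
   top {'n': 241, 'c': (447.6, -120.7), 'size': (70.6, 35.0), 'ang_long': -5.8, 'z': 59.2}
   scene {'n': 184, 'c': (449.9, -122.5), 'size': (74.5, 36.1), 'ang_long': -6.2, 'z': 57.6}
master [0.68  0.157 0.051]
   top {'n': 273, 'c': (683.4, 162.6), 'size': (80.8, 35.4), 'ang_long': -6.3, 'z': 59.6}
   scene {'n': 206, 'c': (685.4, 160.5), 'size': (79.7, 37.6), 'ang_long': -5.9, 'z': 58.0}
gaugegrip [0.675 0.001 0.156]
   top {'n': 166, 'c': (674.7, 0.6), 'size': (40.8, 24.1), 'ang_long': 1.1, 'z': 155.3}
   scene {'n': 151, 'c': (677.6, -0.6), 'size': (41.4, 25.5), 'ang_long': 1.7, 'z': 153.4}
gauge [ 0.654 -0.035  0.11 ]
   top {'n': 856, 'c':
[... 498 characters left out ...]
61.2, 35.3), 'ang_long': 50.8, 'z': 77.1}
tray [0.499 0.356 0.005]
   top {'n': 538, 'c': (556.6, 361.7), 'size': (271.4, 258.2), 'ang_long': -85.1, 'z': 26.0} {'n': 4663, 'c': (545.5, 365.1), 'size': (279.0, 235.4), 'ang_long': -84.6, 'z': 5.0}
   scene {'n': 332, 'c': (570.3, 359.8), 'size': (281.6, 275.5), 'ang_long': 5.2, 'z': 22.9} {'n': 2505, 'c': (541.2, 358.2), 'size': (275.2, 242.8), 'ang_long': -85.0, 'z': 2.4}
plate [ 0.507 -0.37   0.008]
   top {'n': 3735, 'c': (507.1, -370.2), 'size': (316.3, 314.3), 'ang_long': 7.4, 'z': 7.7}
   scene {'n': 3540, 'c': (505.1, -375.4), 'size': (298.1, 292.2), 'ang_long': -24.4, 'z': 7.4}
top [0.4498 0.1002 0.0007]
scene [ 0.4511  0.0991 -0.0018]
```

```bash
cat >> h.py <<'E'
from scipy.spatial.transform import Rotation as Ro
def rot(o): q=o["eef_rot"]; return Ro.from_quat([q[1],q[2],q[3],q[0]])
def goal_rot(a,flip):  # object x axis at angle a (rad): tool x down, tool y along +-object y
    y=np.array([-np.sin(a),np.cos(a),0])*(-1 if flip else 1); x=np.array([0,0,-1.]); z=np.cross(x,y)
    return Ro.from_matrix(np.stack([x,y,z],1))
def plan(x,y,z,deg,flip=None):
    """mm, deg of object's x axis; prints what the tool must do in cm and rad"""
    o=ctrl.get_obs(); R=rot(o)
    best=None
    for f in ([0,1] if flip is None else [flip]):
        rv=(R.inv()*goal_rot(np.radians(deg),f)).as_rotvec()
        if best is None or np.linalg.norm(rv)<np.linalg.norm(best[1]): best=(f,rv)
    d=np.array([x,y,z])/1000-o["eef_pos"]
    s=R.inv().apply(d)*100
    print("t%.2f pos"%o["time_s"],np.round(o["eef_pos"]*1000,1),"shift_cm",np.round(s,2),"turn",np.round(best[1],3),"flip",best[0],"q6 %.2f"%o["q"][5],"F",np.round(o["wrist_force"],1),"open %.3f"%o["opening"])
E
python3 - <<'E'
from h import *
T=np.load("top0.npz");S=np.load("sc0.npz")
for nm,Z in(("top",T),("scene",S)):
    h=cv2.cvtColor(Z["p"],cv2.COLOR_BGR2HSV); W=Z["W"]
    g=(h[...,0]>45)&(h[...,0]<75)&(h[...,1]>120)
    r=((h[...,0]<6)|(h[...,0]>174))&(h[...,1]>150)
    for mm,c,rad,z in((g,(.5,.36),.16,(.019,.032)),(r,(.505,-.372),.125,(-.002,.014))):
        print(nm,fit(W,*c,rad,*z,mm))
plan(687,-159,240,13.8)
E
```

```text
top {'n': 528, 'c': (543.3, 360.6), 'size': (271.4, 231.6), 'ang_long': -85.1, 'z': 26.1}
top {'n': 773, 'c': (509.4, -368.4), 'size': (164.5, 151.9), 'ang_long': -86.6, 'z': 8.3}
scene {'n': 327, 'c': (500.8, 353.5), 'size': (275.5, 142.0), 'ang_long': -84.8, 'z': 22.9}
scene {'n': 798, 'c': (508.3, -369.8), 'size': (159.9, 154.5), 'ang_long': -86.7, 'z': 7.7}
t1.00 pos [ 161.6 -551.8  231.3] shift_cm [ -0.87 -22.94 -61.46] turn [ 0.044 -0.    -0.   ] flip 1 q6 -0.21 F [ 0.3 -0.9  0.1] open 1.002
```

```bash
python3 -m creep '0.8 -0.1 -2.1 -5.6 0 0 0; 0.8 -0.1 -2.1 -5.6 0 0 0; 0.8 -0.1 -2.1 -5.6 0 0 0; 0.8 -0.1 -2.1 -5.6 0 0 0; 0.8 -0.1 -2.1 -5.6 0 0 0; 0.8 -0.1 -2.1 -5.6 0.04 0 0; 0.8 -0.1 -2.1 -5.6 0 0 0; 0.8 -0.1 -2.1 -5.6 0 0 0; 0.8 -0.1 -2.1 -5.6 0 0 0; 0.8 -0.1 -2.1 -5.6 0 0 0'; python3 -c "
from h import *
plan(687,-159,240,13.8)"
```

```text
time_s: 2.25
eef_pos: [0.6588, -0.1959, 0.2428]
eef_rot: [0.085, 0.703, 0.081, -0.701]
wrist_force: [0.4, -0.8, 0.5]
opening: 0.801
t2.25 pos [ 658.8 -195.9  242.8] shift_cm [ 0.27 -2.94 -3.6 ] turn [-0.007 -0.002 -0.006] flip 1 q6 0.88 F [ 0.4 -0.8  0.5] open 0.801
```

```bash
python3 -m creep '0.8 0 -2.9 -3.6 0 0 0; 0.8 0 0 0 0 0 0'; python3 -c "
from h import *
plan(687,-159,90,13.8)"
```

```text
time_s: 2.5
eef_pos: [0.6906, -0.1543, 0.2417]
eef_rot: [0.086, 0.703, 0.083, -0.701]
wrist_force: [-0.3, -0.9, -0.0]
opening: 0.804
t2.50 pos [ 690.6 -154.3  241.7] shift_cm [15.17  0.29  0.5 ] turn [-0.002 -0.002 -0.005] flip 1 q6 0.95 F [-0.3 -0.9 -0. ] open 0.804
```

```bash
python3 -m creep '0.8 4 0.3 0.5 0 0 0; 0.8 4 0 0 0 0 0; 0.8 2 0 0 0 0 0; 0.8 0 0 0 0 0 0'; python3 -c "
from h import *
plan(687,-159,90,13.8)"
```

```text
time_s: 3.0
eef_pos: [0.6865, -0.1612, 0.1404]
eef_rot: [0.087, 0.703, 0.082, -0.701]
wrist_force: [-0.6, -0.8, -0.1]
opening: 0.803
t3.00 pos [ 686.5 -161.2  140.4] shift_cm [ 5.04 -0.24 -0.09] turn [-0.002 -0.003 -0.007] flip 1 q6 0.94 F [-0.6 -0.8 -0.1] open 0.803
```

```bash
python3 -m creep '0.8 2.5 -0.2 -0.1 0 0 0; 0.8 2 0 0 0 0 0; 0.8 0.4 0 0 0 0 0; 0.8 0 0 0 0 0 0'; python3 -c "
from h import *
plan(687,-159,90,13.8)
p,d,W=cloud('scene'); crop(p,270,220,390,340,5,'pics/g1.png')"
```

```text
time_s: 3.5
eef_pos: [0.6905, -0.1622, 0.0965]
eef_rot: [0.088, 0.706, 0.08, -0.698]
wrist_force: [-0.4, -0.8, -0.1]
opening: 0.8
t3.50 pos [ 690.5 -162.2   96.5] shift_cm [ 0.64 -0.41  0.27] turn [-0.003 -0.01  -0.013] flip 1 q6 0.94 F [-0.4 -0.8 -0.1] open 0.800
```

View pics/g1.png

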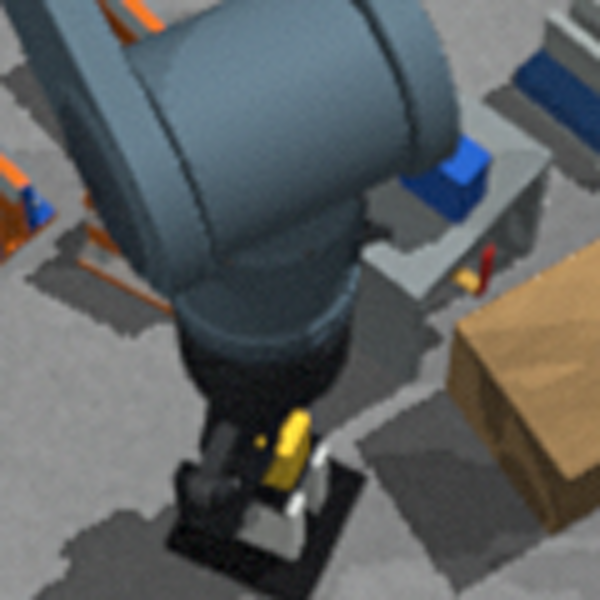

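```bash
python3 -m creep '0.8 0.5 -0.4 0.3 0 -0.01 -0.013; 0.8 0 0 0 0 0 0; 0.8 0 0 0 0 0 0'; python3 -c "
from h import *
plan(687,-159,90,13.8)"
```

```text
time_s: 3.92
eef_pos: [0.6877, -0.1593, 0.0935]
eef_rot: [0.084, 0.703, 0.083, -0.701]
wrist_force: [0.6, -0.9, 0.1]
opening: 0.8
t3.92 pos [ 687.7 -159.3   93.5] shift_cm [ 0.35 -0.05  0.06] turn [-0.003 -0.002 -0.001] flip 1 q6 0.94 F [ 0.6 -0.9  0.1] open 0.800
```

Close on the grip.

```bash
python3 -m creep '0.8 0.35 0 0 0 0 0; 0.2 0 0 0 0 0 0; 0 0 0 0 0 0 0; 0 0 0 0 0 0 0; 0 0 0 0 0 0 0; 0 0 0 0 0 0 0'; python3 -c "
from h import *
plan(687,-159,240,13.8)"
```

```text
time_s: 4.68
eef_pos: [0.6879, -0.1594, 0.0901]
eef_rot: [0.084, 0.703, 0.083, -0.701]
wrist_force: [0.3, 0.7, 0.0]
opening: 0.274
t4.67 pos [ 687.9 -159.4   90.1] shift_cm [-14.99  -0.03   0.04] turn [-0.003 -0.003 -0.002] flip 1 q6 0.94 F [0.3 0.7 0. ] open 0.274
```

```bash
python3 -m creep '0 -2 0 0 0 0 0; 0 -4 0 0 0 0 0; 0 -4 0 0 0 0 0; 0 -4 0 0 0 0 0; 0 -2 0 0 0 0 0; 0 0 0 0 0 0 0'; python3 -c "
from h import *
plan(684,161,245,-6.1)
for nm in ('top','scene'):
    p,d,W=cloud(nm); 
    np.savez(nm+'1.npz',p=p,d=d,W=W)
    if nm=='scene': crop(p,250,180,450,330,4,'pics/l1.png')
"
```

```text
time_s: 5.42
eef_pos: [0.6873, -0.1591, 0.261]
eef_rot: [0.085, 0.704, 0.083, -0.7]
wrist_force: [0.2, -0.8, -1.6]
opening: 0.276
t5.42 pos [ 687.3 -159.1  261. ] shift_cm [  1.54 -31.19  -7.21] turn [ 0.344 -0.005 -0.002] flip 1 q6 0.94 F [ 0.2 -0.8 -1.6] open 0.276
```

View pics/l1.png

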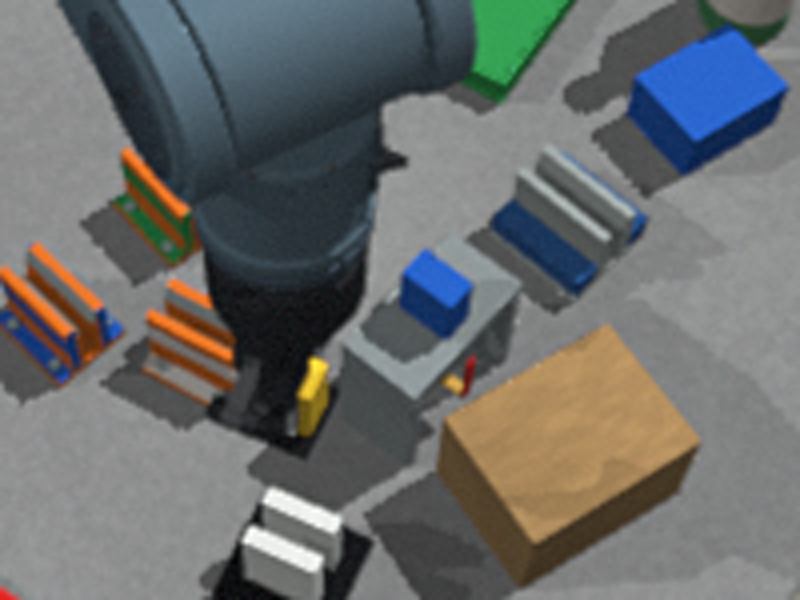

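```bash
python3 - <<'E'
from h import *
for nm in ("top","scene"):
    Z=np.load(nm+"1.npz"); W=Z["W"]
    print(nm,fit(W,.687,-.159,.045,.066,.082))
    h=cv2.cvtColor(Z["p"],cv2.COLOR_BGR2HSV)
    m=(h[...,0]>20)&(h[...,0]<32)&(h[...,1]>120)
    pts=W[m&(np.hypot(W[...,0]-.69,W[...,1]+.16)<.06)&(W[...,2]>.2)]
    print(len(pts),np.round(pts.min(0),4),np.round(pts.max(0),4),np.round(np.median(pts,0),4))
E
python3 -m creep '0 0 -6 0 0 0 0; 0 0 -6 -1 0.1 0 0; 0 0 -6 -2 0.1 0 0; 0 0 -6 -2 0.1 0 0; 0 0 -4.5 -1.5 0.04 0 0; 0 0 0 0 0 0 0'; python3 -c "
from h import *
plan(684.4,161.5,245,-6.1)"
```

```text
top {'n': 99, 'c': (694.4, -159.2), 'size': (53.3, 27.5), 'ang_long': 65.5, 'z': 74.5}
117 [ 0.6525 -0.1819  0.246 ] [ 0.6824 -0.1435  0.3994] [ 0.6692 -0.1585  0.2898]
scene {'n': 220, 'c': (689.4, -160.1), 'size': (50.5, 41.6), 'ang_long': 12.8, 'z': 73.6}
122 [ 0.6946 -0.1794  0.2471] [ 0.7124 -0.1383  0.3563] [ 0.7063 -0.1621  0.2916]
time_s: 6.28
eef_pos: [0.7106, 0.1314, 0.2449]
eef_rot: [0.042, -0.7, 0.041, 0.712]
wrist_force: [-0.2, -0.4, -0.9]
opening: 0.276
t6.28 pos [710.6 131.4 244.9] shift_cm [ 0.04 -2.68  2.95] turn [-0.011  0.018 -0.   ] flip 1 q6 1.71 F [-0.2 -0.4 -0.9] open 0.276
```

```bash
python3 -m creep '0 0 -2.7 2.95 -0.01 0.018 0; 0 0 0 0 0 0 0; 0 0 0 0 0 0 0'; python3 -c "
from h import *
plan(684.4,161.5,145,-6.1)"
```

```text
time_s: 6.65
eef_pos: [0.6816, 0.1602, 0.2397]
eef_rot: [0.037, -0.703, 0.039, 0.709]
wrist_force: [0.3, 0.5, -2.8]
opening: 0.274
t6.65 pos [681.6 160.2 239.7] shift_cm [ 9.47 -0.19 -0.34] turn [-0.     0.008 -0.003] flip 1 q6 1.74 F [ 0.3  0.5 -2.8] open 0.274
```

```bash
python3 -m creep '0 3.5 -0.2 -0.3 0 0.008 0; 0 3.5 0 0 0 0 0; 0 2 0 0 0 0 0; 0 0 0 0 0 0 0; 0 0 0 0 0 0 0'; python3 -c "
from h import *
plan(684.4,161.5,135,-6.1)
p,d,W=cloud('scene'); crop(p,330,160,450,270,6,'pics/m1.png')
p,d,W=cloud('top'); crop(p,210,120,320,220,6,'pics/m1t.png')
"
```

```text
time_s: 7.28
eef_pos: [0.6869, 0.1559, 0.1481]
eef_rot: [-0.038, 0.707, -0.041, -0.705]
wrist_force: [0.3, 0.0, -1.3]
opening: 0.271
t7.28 pos [686.9 155.9 148.1] shift_cm [ 1.3  -0.53  0.31] turn [-0.006 -0.002 -0.004] flip 1 q6 1.74 F [ 0.3  0.  -1.3] open 0.271
```

View pics/m1.png

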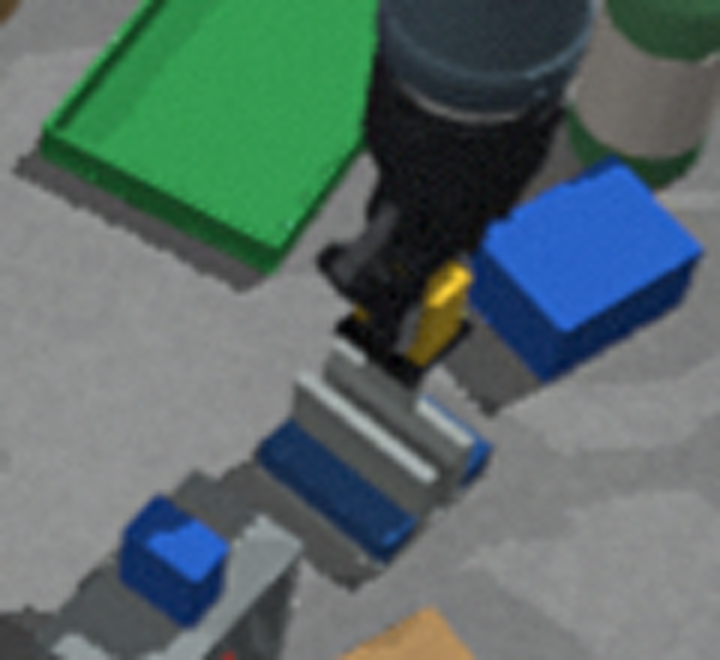

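View pics/m1t.png

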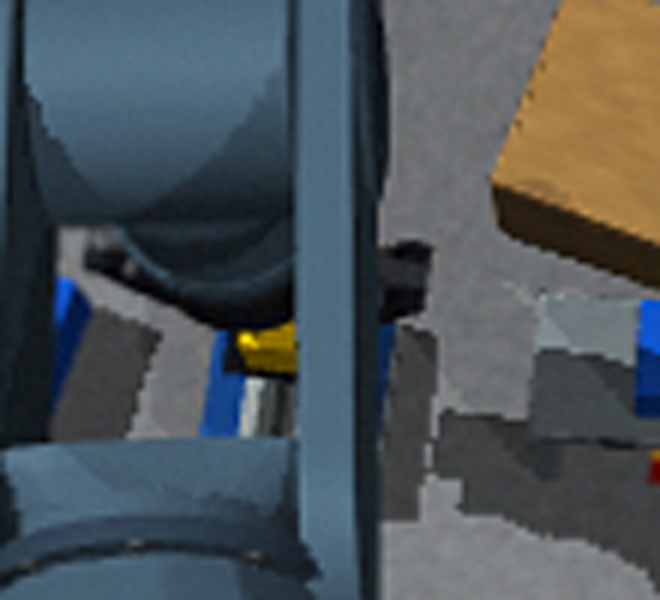

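```bash
python3 -m creep '0 0.6 -0.5 0.3 0 0 0; 0 0 0 0 0 0 0; 0 0 0 0 0 0 0'; python3 -c "
from h import *
plan(684.4,161.5,135,-6.1)"
```

```text
time_s: 7.75
eef_pos: [0.6854, 0.1624, 0.1444]
eef_rot: [-0.038, 0.708, -0.041, -0.704]
wrist_force: [0.2, -0.1, -1.6]
opening: 0.271
t7.75 pos [685.4 162.4 144.4] shift_cm [0.94 0.09 0.1 ] turn [-0.005 -0.006 -0.003] flip 1 q6 1.75 F [ 0.2 -0.1 -1.6] open 0.271
```

```bash
python3 -m creep '0 1.2 0.1 0.1 0 0 0; 0 0.6 0 0 0 0 0; 0 0 0 0 0 0 0'; python3 -c "
from h import *
plan(684.4,161.5,110,-6.1)"
```

```text
time_s: 8.12
eef_pos: [0.684, 0.1614, 0.1248]
eef_rot: [-0.038, 0.708, -0.041, -0.704]
wrist_force: [0.8, -0.6, -1.7]
opening: 0.278
t8.12 pos [684.  161.4 124.8] shift_cm [ 1.48 -0.02 -0.03] turn [-0.005 -0.006 -0.003] flip 1 q6 1.75 F [ 0.8 -0.6 -1.7] open 0.278
```

```bash
python3 -m creep '0 0.8 0 0 0 0 0; 0 0.8 0 0 0 0 0; 0 0 0 0 0 0 0'; python3 -c "
from h import *
plan(684.4,161.5,90,-6.1)"
```

```text
time_s: 8.5
eef_pos: [0.684, 0.1612, 0.1072]
eef_rot: [-0.038, 0.708, -0.041, -0.704]
wrist_force: [-0.5, -0.3, -1.7]
opening: 0.272
t8.50 pos [684.  161.2 107.2] shift_cm [ 1.72 -0.04 -0.03] turn [-0.005 -0.005 -0.003] flip 1 q6 1.75 F [-0.5 -0.3 -1.7] open 0.272
```

```bash
python3 -m creep '0 0.8 0 0 0 0 0; 0 0.8 0 0 0 0 0; 0 0.6 0 0 0 0 0; 0 0.3 0 0 0 0 0'; python3 -c "
from h import *
plan(684.4,161.5,75,-6.1)"
```

```text
time_s: 9.0
eef_pos: [0.6843, 0.1611, 0.0808]
eef_rot: [-0.038, 0.708, -0.041, -0.704]
wrist_force: [-0.0, -0.1, -1.2]
opening: 0.273
t9.00 pos [684.3 161.1  80.8] shift_cm [ 0.58 -0.05 -0.  ] turn [-0.005 -0.005 -0.003] flip 1 q6 1.75 F [-0.  -0.1 -1.2] open 0.273
```

```bash
python3 -m creep '0 0.3 0 0 0 0 0; 0 0.1 0 0 0 0 0'; python3 -m creep '0 0.1 0 0 0 0 0'
```

```text
time_s: 9.25
eef_pos: [0.6843, 0.1611, 0.0764]
eef_rot: [-0.038, 0.708, -0.041, -0.704]
wrist_force: [0.3, 0.5, -1.9]
opening: 0.278
time_s: 9.38
eef_pos: [0.6845, 0.1611, 0.0756]
eef_rot: [-0.038, 0.708, -0.041, -0.704]
wrist_force: [0.1, -0.4, -2.3]
opening: 0.271
```

```bash
python3 -m creep '0 0.1 0 0 0 0 0'; python3 -m creep '0 0.1 0 0 0 0 0';python3 -m creep '0 0 0 0 0 0 0'
```

```text
time_s: 9.5
eef_pos: [0.6846, 0.1611, 0.0751]
eef_rot: [-0.038, 0.708, -0.041, -0.704]
wrist_force: [-3.1, -0.3, 3.6]
opening: 0.271
time_s: 9.62
eef_pos: [0.6847, 0.1611, 0.0751]
eef_rot: [-0.038, 0.708, -0.041, -0.704]
wrist_force: [-4.1, -0.8, 6.2]
opening: 0.275
time_s: 9.75
eef_pos: [0.685, 0.1611, 0.0753]
eef_rot: [-0.038, 0.708, -0.041, -0.704]
wrist_force: [0.4, 1.0, -1.1]
opening: 0.276
```

```bash
python3 -m creep '0 -1.5 0 0 0 0 0; 0 -3 0 0 0 0 0; 0 -4 0 0 0 0 0; 0 -4 0 0 0 0 0; 0 -3 0 0 0 0 0; 0 0 0 0 0 0 0'; cat > look.py <<'E'
from h import *
P={"white":(.5458,-.0765),"green":(.451,-.001),"blue":(.449,-.1216)}
for nm in ("scene","top"):
    p,d,W=cloud(nm); h=cv2.cvtColor(p,cv2.COLOR_BGR2HSV)
    m=(h[...,0]>3)&(h[...,0]<18)&(h[...,1]>120)
    for k,c in P.items():
        print(nm,k,fit(W,*c,.055,.053,.068))
    cv2.imwrite(f"pics/look_{nm}.png",p[120:360,150:500])
E
python3 look.py; python3 -c "
from h import *
plan(545.8,-76.5,240,8.7)"
```

```text
time_s: 10.5
eef_pos: [0.6847, 0.1618, 0.2386]
eef_rot: [-0.038, 0.71, -0.04, -0.702]
wrist_force: [1.0, -0.6, -1.2]
opening: 0.272
scene white {'n': 195, 'c': (546.8, -77.8), 'size': (70.3, 35.6), 'ang_long': 8.1, 'z': 57.7}
scene green {'n': 160, 'c': (452.0, -1.6), 'size': (73.6, 34.3), 'ang_long': -13.2, 'z': 57.7}
scene blue {'n': 186, 'c': (450.9, -122.6), 'size': (71.3, 34.8), 'ang_long': -7.6, 'z': 58.0}
top white {'n': 238, 'c': (544.2, -76.0), 'size': (71.2, 34.3), 'ang_long': 8.5, 'z': 59.1}
top green {'n': 235, 'c': (449.6, 0.3), 'size': (70.8, 34.0), 'ang_long': -11.3, 'z': 59.5}
top blue {'n': 238, 'c': (447.6, -121.1), 'size': (70.6, 34.7), 'ang_long': -6.3, 'z': 59.0}
t10.60 pos [682.8 161.6 234.2] shift_cm [-0.53 25.19 10.95] turn [-0.264 -0.003 -0.004] flip 1 q6 1.75 F [ 0.3 -0.7 -2.4] open 0.272
```

```bash
python3 -m creep '0 -0.2 5 2 -0.06 0 0; 0 -0.2 5 2 -0.06 0 0; 0 -0.1 5 1.5 -0.06 0 0; 0 0 5 1.2 -0.06 0 0; 0 0 3 1 0 0 0; 0 0 0 0 0 0 0'; python3 -c "
from h import *
plan(545.5,-76.9,145,8.4)"
```

```text
time_s: 11.35
eef_pos: [0.5968, -0.0714, 0.2238]
eef_rot: [-0.048, -0.699, -0.049, 0.712]
wrist_force: [0.2, -0.9, -2.2]
opening: 0.278
t11.35 pos [596.8 -71.4 223.8] shift_cm [ 7.98 -0.14  5.01] turn [-0.008  0.019  0.003] flip 1 q6 1.12 F [ 0.2 -0.9 -2.2] open 0.278
```

```bash
python3 -m creep '0 1 -0.1 4.7 0 0.01 0; 0 0 0 0 0 0.01 0; 0 2.5 0 0 0 0 0; 0 2.5 0 0 0 0 0; 0 0 0 0 0 0 0; 0 0 0 0 0 0 0'; python3 -c "
from h import *
plan(545.5,-76.9,135,8.4)"
```

```text
time_s: 12.1
eef_pos: [0.5468, -0.0715, 0.1565]
eef_rot: [-0.046, -0.703, -0.053, 0.708]
wrist_force: [-0.7, -0.8, -2.3]
opening: 0.275
t12.10 pos [546.8 -71.5 156.5] shift_cm [2.14 0.54 0.19] turn [-0.006  0.007  0.01 ] flip 1 q6 1.08 F [-0.7 -0.8 -2.3] open 0.275
```

```bash
python3 -m creep '0 1.5 0.5 0.2 0 0.007 0.01; 0 0 0 0 0 0 0; 0 0.4 0 0 0 0 0; 0 0 0 0 0 0 0'; python3 -c "
from h import *
plan(545.5,-76.9,110,8.4)"
```

```text
time_s: 12.6
eef_pos: [0.5487, -0.0765, 0.1413]
eef_rot: [0.051, 0.708, 0.049, -0.703]
wrist_force: [0.2, 0.9, -1.0]
opening: 0.275
t12.60 pos [548.7 -76.5 141.3] shift_cm [ 3.13 -0.01  0.34] turn [-0.005 -0.006 -0.003] flip 1 q6 1.08 F [ 0.2  0.9 -1. ] open 0.275
```

```bash
python3 -m creep '0 1 0 0.3 0 0 0; 0 1 0 0 0 0 0; 0 0 0 0 0 0 0'; python3 -c "
from h import *
plan(545.5,-76.9,110,8.4)"
```

```text
time_s: 12.98
eef_pos: [0.5458, -0.077, 0.1204]
eef_rot: [0.051, 0.708, 0.049, -0.703]
wrist_force: [-0.0, -0.2, -1.6]
opening: 0.272
t12.97 pos [545.8 -77.  120.4] shift_cm [ 1.04 -0.01  0.04] turn [-0.005 -0.007 -0.003] flip 1 q6 1.07 F [-0.  -0.2 -1.6] open 0.272
```

```bash
python3 -m creep '0 0.8 0 0 0 0 0; 0 0.8 0 0 0 0 0; 0 0.8 0 0 0 0 0'; python3 -m creep '0 0.8 0 0 0 0 0; 0 0.4 0 0 0 0 0; 0 0.1 0 0 0 0 0'
```

```text
time_s: 13.35
eef_pos: [0.5465, -0.0772, 0.0953]
eef_rot: [0.051, 0.708, 0.049, -0.703]
wrist_force: [-0.3, -0.7, -1.4]
opening: 0.273
time_s: 13.72
eef_pos: [0.546, -0.077, 0.0803]
eef_rot: [0.051, 0.708, 0.049, -0.703]
wrist_force: [-0.2, 0.7, -1.4]
opening: 0.273
```

```bash
python3 -m creep '0 0.3 0 0 0 0 0; 0 0.1 0 0 0 0 0'; python3 -m creep '0 0.1 0 0 0 0 0';  python3 -m creep '0 0.1 0 0 0 0 0';  python3 -m creep '0 0 0 0 0 0 0'
```

```text
time_s: 13.98
eef_pos: [0.5464, -0.0771, 0.0764]
eef_rot: [0.051, 0.708, 0.049, -0.703]
wrist_force: [0.4, 0.8, -1.5]
opening: 0.271
time_s: 14.1
eef_pos: [0.5465, -0.0772, 0.0756]
eef_rot: [0.051, 0.708, 0.049, -0.703]
wrist_force: [0.2, 0.2, -0.6]
opening: 0.272
time_s: 14.22
eef_pos: [0.5467, -0.0772, 0.075]
eef_rot: [0.051, 0.708, 0.049, -0.703]
wrist_force: [-2.8, 1.7, 7.2]
opening: 0.276
time_s: 14.35
eef_pos: [0.5468, -0.0772, 0.0752]
eef_rot: [0.051, 0.708, 0.049, -0.703]
wrist_force: [-0.4, -0.1, -1.4]
opening: 0.277
```

```bash
python3 -m creep '0 -1.5 0 0 0 0 0; 0 -3 0 0 0 0 0; 0 -3.5 0 0 0 0 0; 0 -1 0 0 0 0 0; 0 0 0 0 0 0 0'; python3 look.py; python3 -c "
from h import *
plan(451,-0.7,160,-11.5)"
```

```text
time_s: 14.98
eef_pos: [0.5462, -0.0771, 0.1698]
eef_rot: [0.051, 0.709, 0.049, -0.702]
wrist_force: [-0.4, 0.0, -2.1]
opening: 0.273
scene white {'n': 188, 'c': (547.2, -77.7), 'size': (70.4, 35.5), 'ang_long': 7.8, 'z': 58.1}
scene green None
scene blue {'n': 186, 'c': (449.6, -122.0), 'size': (72.7, 35.5), 'ang_long': -6.6, 'z': 57.8}
top white {'n': 87, 'c': (531.3, -77.8), 'size': (44.8, 34.4), 'ang_long': 8.2, 'z': 59.7}
top green {'n': 17, 'c': (477.4, -16.6), 'size': (12.9, 7.2), 'ang_long': 71.3, 'z': 58.9}
top blue {'n': 78, 'c': (461.1, -111.1), 'size': (46.2, 11.7), 'ang_long': -7.0, 'z': 58.9}
t15.07 pos [545.5 -76.9 168.5] shift_cm [ 0.77 -8.88  8.29] turn [ 0.342 -0.007 -0.001] flip 1 q6 1.07 F [-0.1 -0.5 -2. ] open 0.272
```

View pics/look_scene.png

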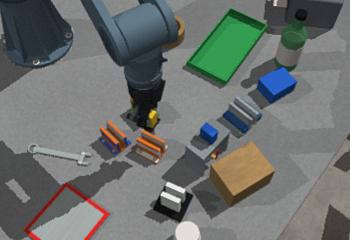

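```bash
python3 -m creep '0 0 -6 0 0.1 0 0; 0 0 -6 0 0.1 0 0; 0 0 -3 1 0.1 0 0; 0 0 -2 1 0.04 0 0; 0 0 0 0 0 0 0'; python3 look.py; python3 -c "
from h import *
plan(451,-0.7,160,-11.5)"
```

```text
time_s: 15.7
eef_pos: [0.5154, 0.0986, 0.1601]
eef_rot: [0.075, -0.701, 0.075, 0.705]
wrist_force: [-0.5, -0.2, -1.4]
opening: 0.271
scene white {'n': 196, 'c': (547.0, -76.3), 'size': (70.5, 36.6), 'ang_long': 7.4, 'z': 57.4}
scene green {'n': 171, 'c': (452.3, -1.5), 'size': (73.7, 35.6), 'ang_long': -11.7, 'z': 57.5}
scene blue {'n': 179, 'c': (451.3, -121.9), 'size': (71.8, 35.5), 'ang_long': -7.9, 'z': 57.6}
top white {'n': 242, 'c': (544.1, -76.0), 'size': (70.3, 34.6), 'ang_long': 7.7, 'z': 59.4}
top green {'n': 231, 'c': (449.4, 0.4), 'size': (70.3, 34.1), 'ang_long': -11.3, 'z': 59.7}
top blue {'n': 240, 'c': (447.7, -121.0), 'size': (70.7, 34.9), 'ang_long': -6.8, 'z': 59.6}
t15.80 pos [516.2  97.  160.5] shift_cm [ 0.09 10.93  4.3 ] turn [-0.013  0.004 -0.002] flip 1 q6 1.75 F [ 0.1  0.4 -1.2] open 0.273
```

Green unmoved at (450.9, −0.6). Move over it.

```bash
python3 -m creep '0 0 5 2 -0.01 0 0; 0 0 5 2 0 0 0; 0 0 0.7 0.2 0 0 0; 0 0 0 0 0 0 0; 0 0 0 0 0 0 0'; python3 -c "
from h import *
plan(451,-0.7,135,-11.5)"
```

```text
time_s: 16.42
eef_pos: [0.4532, -0.005, 0.1599]
eef_rot: [0.072, -0.702, 0.073, 0.705]
wrist_force: [-0.2, -0.1, -0.8]
opening: 0.274
t16.43 pos [453.2  -5.  159.9] shift_cm [ 2.49 -0.39  0.29] turn [-0.004  0.003 -0.003] flip 1 q6 1.51 F [-0.2 -0.1 -0.8] open 0.274
```

```bash
python3 -m creep '0 1 -0.4 0.3 0 0 0; 0 1 0 0 0 0 0; 0 0 0 0 0 0 0; 0 0 0 0 0 0 0'; python3 -c "
from h import *
plan(451,-0.7,120,-11.5)"
```

```text
time_s: 16.92
eef_pos: [0.4512, 0.0017, 0.1376]
eef_rot: [0.07, -0.702, 0.072, 0.705]
wrist_force: [-0.6, 0.8, -0.9]
opening: 0.271
t16.93 pos [451.2   1.7 137.6] shift_cm [ 1.76  0.24 -0.04] turn [-0.001  0.005 -0.002] flip 1 q6 1.51 F [-0.6  0.8 -0.9] open 0.271
```

```bash
python3 -m creep '0 0.6 0.2 0 0 0 0; 0 0.8 0 0 0 0 0; 0 0 0 0 0 0 0; 0 0 0 0 0 0 0'; python3 -c "
from h import *
plan(451,-0.7,107,-11.5)"
```

```text
time_s: 17.42
eef_pos: [0.4509, -0.0005, 0.1229]
eef_rot: [0.07, -0.702, 0.072, 0.705]
wrist_force: [-1.0, -0.1, -1.4]
opening: 0.273
t17.43 pos [450.9  -0.5 122.9] shift_cm [ 1.59  0.01 -0.02] turn [-0.001  0.004 -0.002] flip 1 q6 1.51 F [-1.  -0.1 -1.4] open 0.273
```

```bash
python3 -m creep '0 0.8 0 0 0 0 0; 0 0.8 0 0 0 0 0; 0 0.8 0 0 0 0 0'; python3 -m creep '0 0.8 0 0 0 0 0; 0 0.6 0 0 0 0 0; 0 0.2 0 0 0 0 0'; python3 -m creep '0 0.2 0 0 0 0 0'
```

```text
time_s: 17.8
eef_pos: [0.4514, -0.0008, 0.098]
eef_rot: [0.07, -0.703, 0.072, 0.705]
wrist_force: [-0.5, 0.3, -2.2]
opening: 0.273
time_s: 18.18
eef_pos: [0.4506, -0.0006, 0.0799]
eef_rot: [0.071, -0.702, 0.072, 0.705]
wrist_force: [-0.1, 0.5, -0.7]
opening: 0.278
time_s: 18.3
eef_pos: [0.4507, -0.0006, 0.0778]
eef_rot: [0.07, -0.702, 0.072, 0.705]
wrist_force: [-0.4, 1.1, -1.4]
opening: 0.276
```

```bash
python3 -m creep '0 0.2 0 0 0 0 0'; python3 -m creep '0 0.1 0 0 0 0 0';  python3 -m creep '0 0.1 0 0 0 0 0';  python3 -m creep '0 0 0 0 0 0 0'
```

```text
time_s: 18.42
eef_pos: [0.4509, -0.0007, 0.0759]
eef_rot: [0.07, -0.702, 0.072, 0.705]
wrist_force: [0.8, 0.6, -1.0]
opening: 0.269
time_s: 18.55
eef_pos: [0.4509, -0.0007, 0.075]
eef_rot: [0.07, -0.702, 0.072, 0.705]
wrist_force: [-4.0, 0.5, 9.3]
opening: 0.274
time_s: 18.68
eef_pos: [0.4511, -0.0007, 0.075]
eef_rot: [0.07, -0.702, 0.072, 0.705]
wrist_force: [-7.0, 0.3, 16.3]
opening: 0.274
time_s: 18.8
eef_pos: [0.4515, -0.0008, 0.0754]
eef_rot: [0.07, -0.702, 0.072, 0.705]
wrist_force: [-0.5, -0.1, -2.1]
opening: 0.272
```

```bash
python3 -m creep '0 -1.5 0 0 0 0 0; 0 -3 0 0 0 0 0; 0 -3.5 0 0 0 0 0; 0 -0.5 0 0 0 0 0; 0 0 0 0 0 0 0'; python3 look.py; python3 -c "
from h import *
plan(449.4,-121.7,150,-6.8)"
```

```text
time_s: 19.42
eef_pos: [0.4518, -0.0006, 0.1648]
eef_rot: [0.07, -0.703, 0.072, 0.704]
wrist_force: [0.3, 0.7, -1.7]
opening: 0.272
scene white {'n': 192, 'c': (547.7, -77.5), 'size': (71.6, 35.9), 'ang_long': 8.2, 'z': 57.8}
scene green {'n': 148, 'c': (451.0, -0.6), 'size': (74.4, 35.2), 'ang_long': -12.3, 'z': 57.0}
scene blue {'n': 184, 'c': (449.9, -122.6), 'size': (73.2, 35.7), 'ang_long': -8.2, 'z': 58.1}
top white {'n': 164, 'c': (553.1, -74.5), 'size': (53.2, 34.1), 'ang_long': 8.3, 'z': 59.3}
top green {'n': 28, 'c': (419.4, 6.2), 'size': (33.5, 8.4), 'ang_long': 79.5, 'z': 58.9}
top blue {'n': 234, 'c': (447.6, -120.8), 'size': (70.2, 34.8), 'ang_long': -7.0, 'z': 59.3}
t19.52 pos [451.4  -0.5 164. ] shift_cm [ 1.42 11.91 -2.23] turn [-0.083  0.003 -0.002] flip 1 q6 1.51 F [ 0.4 -0.  -2.3] open 0.281
```

```bash
python3 -m creep '0 0 4 -0.8 -0.04 0 0; 0 0 4 -0.8 -0.04 0 0; 0 0.5 3.3 -0.4 0 0 0; 0 0.5 0 0 0 0 0; 0 0 0 0 0 0 0'; python3 -c "
from h import *
plan(449.4,-121.7,140,-6.8)"
```

```text
time_s: 20.15
eef_pos: [0.4491, -0.1159, 0.1473]
eef_rot: [0.043, -0.701, 0.04, 0.711]
wrist_force: [-0.2, 0.6, -1.4]
opening: 0.273
t20.15 pos [ 449.1 -115.9  147.3] shift_cm [ 0.73  0.58 -0.11] turn [0.001 0.014 0.002] flip 1 q6 1.18 F [-0.2  0.6 -1.4] open 0.273
```

```bash
python3 -m creep '0 0.6 0.6 -0.1 0 0.014 0; 0 0 0 0 0 0 0; 0 1 0 0 0 0 0; 0 0 0 0 0 0 0'; python3 -c "
from h import *
plan(449.4,-121.7,120,-6.8)"
```

```text
time_s: 20.65
eef_pos: [0.4489, -0.1198, 0.1295]
eef_rot: [0.042, -0.706, 0.039, 0.706]
wrist_force: [0.1, 0.0, -1.3]
opening: 0.275
t20.65 pos [ 448.9 -119.8  129.5] shift_cm [ 0.95  0.19 -0.08] turn [0.004 0.001 0.003] flip 1 q6 1.16 F [ 0.1  0.  -1.3] open 0.275
```

```bash
python3 -m creep '0 0 0.2 0 0 0 0; 0 0 0 0 0 0 0; 0 0.8 0 0 0 0 0; 0 0.4 0 0 0 0 0; 0 0 0 0 0 0 0'; python3 -c "
from h import *
plan(449.4,-121.7,103,-6.8)"
```

```text
time_s: 21.28
eef_pos: [0.449, -0.1218, 0.117]
eef_rot: [-0.041, 0.706, -0.039, -0.706]
wrist_force: [0.1, 1.0, -1.0]
opening: 0.274
t21.27 pos [ 449.  -121.8  117. ] shift_cm [ 1.4  -0.01 -0.04] turn [ 0.005 -0.     0.003] flip 1 q6 1.16 F [ 0.1  1.  -1. ] open 0.274
```

```bash
python3 -m creep '0 0.5 0 0 0 0 0; 0 0.3 0 0 0 0 0; 0 0.2 0 0 0 0 0';  python3 -m creep '0 0.2 0 0 0 0 0'; python3 -m creep '0 0.1 0 0 0 0 0'; python3 -m creep '0 0.1 0 0 0 0 0'
```

```text
time_s: 21.65
eef_pos: [0.4491, -0.1218, 0.1064]
eef_rot: [-0.041, 0.706, -0.039, -0.706]
wrist_force: [-0.2, 0.4, -1.6]
opening: 0.269
time_s: 21.78
eef_pos: [0.4491, -0.1219, 0.1043]
eef_rot: [-0.041, 0.706, -0.039, -0.706]
wrist_force: [-0.4, 0.4, -1.1]
opening: 0.275
time_s: 21.9
eef_pos: [0.4491, -0.1218, 0.1031]
eef_rot: [-0.041, 0.706, -0.039, -0.706]
wrist_force: [0.2, -0.2, -1.2]
opening: 0.274
time_s: 22.02
eef_pos: [0.4494, -0.1219, 0.1028]
eef_rot: [-0.041, 0.706, -0.039, -0.706]
wrist_force: [-3.4, 2.3, 12.5]
opening: 0.271
```

```bash
python3 -m creep '0 0.08 0 0 0 0 0'; python3 -m creep '0 0.08 0 0 0 0 0';
```

```text
time_s: 22.15
eef_pos: [0.4494, -0.1219, 0.1028]
eef_rot: [-0.041, 0.706, -0.039, -0.706]
wrist_force: [-3.9, 1.5, 7.9]
opening: 0.272
time_s: 22.28
eef_pos: [0.4494, -0.1219, 0.1028]
eef_rot: [-0.041, 0.706, -0.039, -0.706]
wrist_force: [-3.1, 1.3, 6.6]
opening: 0.274
```

```bash
python3 -m creep '0 -1.5 0 0 0 0 0; 0 -3 0 0 0 0 0; 0 -4 0 0 0 0 0; 0 -4 0 0 0 0 0; 0 -1 0 0 0 0 0; 0 0 0 0 0 0 0';python3 -c "
from h import *
plan(688,-159,235,13.3)
for n in ('scene','top'):
    p,d,W=cloud(n); cv2.imwrite('pics/f_%s.png'%n,p)"
```

```text
time_s: 23.02
eef_pos: [0.4494, -0.1224, 0.2447]
eef_rot: [-0.041, 0.707, -0.039, -0.705]
wrist_force: [-0.6, 0.1, -1.7]
opening: 0.275
t23.02 pos [ 449.4 -122.4  244.7] shift_cm [  1.03   0.94 -24.11] turn [-0.346 -0.003  0.002] flip 1 q6 1.16 F [-0.6  0.1 -1.7] open 0.275
```

View pics/f_scene.png

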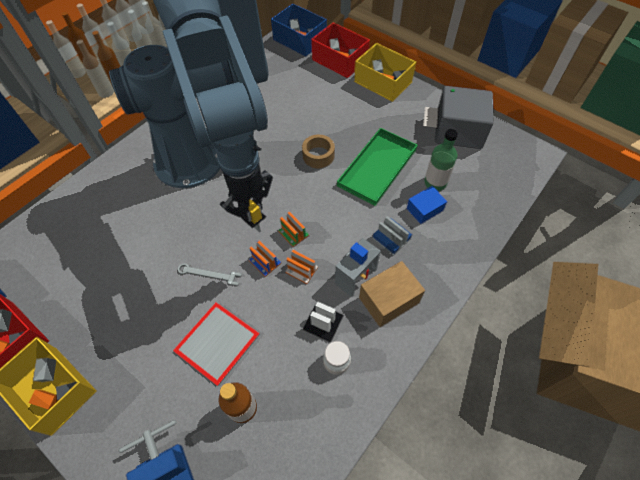

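View pics/f_top.png

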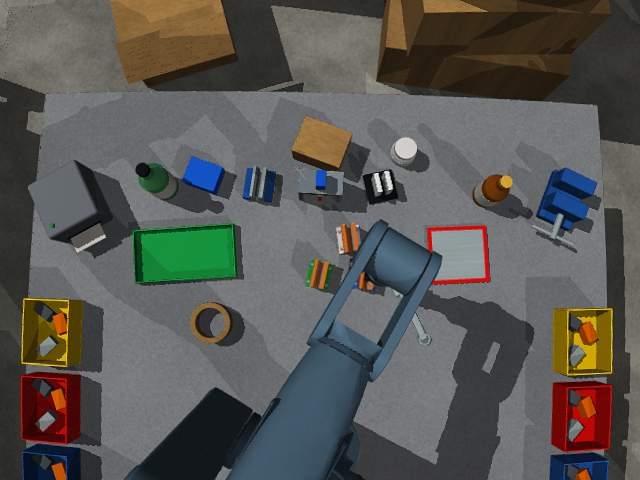

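```bash
python3 -c "
from h import *
for n in ('scene','top'):
    p,d,W=cloud(n); print(n,fit(W,.688,-.159,.045,.066,.082))"; python3 -m creep '0 0.2 0.5 -5 -0.08 0 0; 0 0.2 0.5 -5 -0.08 0 0; 0 0.2 0.5 -5 -0.08 0 0; 0 0.2 0.5 -5 -0.08 0 0; 0 0 0 -3 -0.02 0 0; 0 0 0 0 0 0 0'; python3 -c "
from h import *
plan(688,-159,180,13.3)"
```

```text
scene {'n': 224, 'c': (689.5, -159.7), 'size': (50.2, 41.7), 'ang_long': 14.0, 'z': 73.3}
top {'n': 203, 'c': (686.9, -157.8), 'size': (51.0, 38.8), 'ang_long': 13.3, 'z': 74.7}
time_s: 23.98
eef_pos: [0.6793, -0.1323, 0.2206]
eef_rot: [-0.079, -0.697, -0.087, 0.708]
wrist_force: [-0.8, 0.3, -1.9]
opening: 0.27
t23.98 pos [ 679.3 -132.3  220.6] shift_cm [ 4.02  2.85 -0.28] turn [0.004 0.014 0.014] flip 1 q6 0.97 F [-0.8  0.3 -1.9] open 0.270
```

```bash
python3 -m creep '0 0 2.85 -0.3 0 0.014 0.014; 0 0 0 0 0 0 0; 0 3 0 0 0 0 0; 0 2 0 0 0 0 0; 0 0 0 0 0 0 0'; python3 -c "
from h import *
plan(688,-159,155,13.6)"
```

```text
time_s: 24.6
eef_pos: [0.6854, -0.1628, 0.1661]
eef_rot: [-0.082, -0.701, -0.082, 0.704]
wrist_force: [0.2, 0.5, -0.7]
opening: 0.275
t24.60 pos [ 685.4 -162.8  166.1] shift_cm [ 1.11 -0.31 -0.35] turn [-0.005  0.004  0.001] flip 1 q6 0.94 F [ 0.2  0.5 -0.7] open 0.275
```

```bash
python3 -m creep '0 1 -0.3 -0.35 0 0 0; 0 0 0 0 0 0 0; 0 0.5 0 0 0 0 0; 0 0 0 0 0 0 0'; python3 -c "
from h import *
plan(688,-159,130,13.6)"
```

```text
time_s: 25.1
eef_pos: [0.6895, -0.159, 0.1531]
eef_rot: [-0.083, -0.702, -0.082, 0.703]
wrist_force: [-0.4, -0.3, -1.3]
opening: 0.269
t25.10 pos [ 689.5 -159.   153.1] shift_cm [ 2.31 -0.03  0.14] turn [-0.005  0.001 -0.001] flip 1 q6 0.95 F [-0.4 -0.3 -1.3] open 0.269
```

```bash
python3 -m creep '0 1.2 0 0.1 0 0 0; 0 1 0 0 0 0 0; 0 0 0 0 0 0 0'; python3 -m creep '0 1 0 0 0 0 0; 0 1 0 0 0 0 0; 0 0.6 0 0 0 0 0; 0 0 0 0 0 0 0'; python3 -c "
from h import *
plan(688,-159,90,13.6)"
```

```text
time_s: 25.48
eef_pos: [0.6884, -0.1593, 0.1296]
eef_rot: [-0.083, -0.702, -0.082, 0.703]
wrist_force: [0.1, 0.6, -1.1]
opening: 0.274
time_s: 25.98
eef_pos: [0.6881, -0.1593, 0.1012]
eef_rot: [-0.082, -0.702, -0.082, 0.703]
wrist_force: [-0.2, 0.1, -1.3]
opening: 0.272
t25.98 pos [ 688.1 -159.3  101.2] shift_cm [ 1.12 -0.03  0.01] turn [-0.005  0.002 -0.001] flip 1 q6 0.94 F [-0.2  0.1 -1.3] open 0.272
```

```bash
python3 -m creep '0 0.6 0 0 0 0 0; 0 0.3 0 0 0 0 0'; python3 -m creep '0 0.15 0 0 0 0 0';  python3 -m creep '0 0.1 0 0 0 0 0'
```

```text
time_s: 26.22
eef_pos: [0.6886, -0.1594, 0.0924]
eef_rot: [-0.083, -0.702, -0.082, 0.702]
wrist_force: [-0.1, 0.2, -1.7]
opening: 0.275
time_s: 26.35
eef_pos: [0.6887, -0.1595, 0.0908]
eef_rot: [-0.083, -0.702, -0.082, 0.702]
wrist_force: [0.6, 0.4, -1.5]
opening: 0.275
time_s: 26.48
eef_pos: [0.6887, -0.1595, 0.0901]
eef_rot: [-0.083, -0.702, -0.082, 0.702]
wrist_force: [-1.5, 1.0, 2.6]
opening: 0.27
```

Guard is on the rails; open (part way) and lift.

```bash
python3 -m creep '0.7 0 0 0 0 0 0; 0.7 0 0 0 0 0 0; 0.7 0 0 0 0 0 0; 0.7 -2 0 0 0 0 0; 0.7 -3 0 0 0 0 0; 0.7 -3 0 0 0 0 0; 0.7 -3 0 0 0 0 0; 0.7 -2 0 0 0 0 0; 0.7 0 0 0 0 0 0'; cat > look.py <<'E'
from h import *
import sys
P={"white":(.5455,-.0768),"green":(.451,-.001),"blue":(.4494,-.1216)}
for nm in ("scene","top"):
    p,d,W=cloud(nm)
    for k,c in P.items(): print(nm,k,fit(W,*c,.055,.053,.068))
    cv2.imwrite(f"pics/{sys.argv[1]}_{nm}.png",p)
E
python3 look.py a; python3 -c "
from h import *
plan(545.5,-76.8,200,8.2)"
```

```text
time_s: 27.6
eef_pos: [0.6905, -0.1599, 0.2329]
eef_rot: [0.084, 0.705, 0.08, -0.7]
wrist_force: [0.4, -0.6, -0.2]
opening: 0.7
scene white {'n': 123, 'c': (547.2, -77.4), 'size': (72.0, 35.8), 'ang_long': 6.9, 'z': 57.6}
scene green None
scene blue {'n': 185, 'c': (450.1, -121.9), 'size': (73.0, 35.4), 'ang_long': -7.1, 'z': 57.9}
top white None
top green None
top blue None
t27.70 pos [ 689.3 -159.5  229.8] shift_cm [  2.91 -11.37  12.09] turn [ 0.09  -0.003 -0.004] flip 1 q6 0.94 F [-0.2  0.8  0.2] open 0.701
```

View pics/a_scene.png

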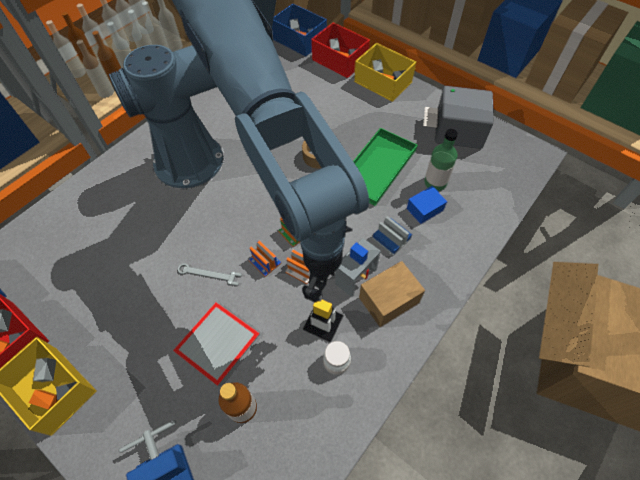

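```bash
python3 -c "
from h import *
plan(449.5,-121.7,120,-6.8)"; python3 -m creep '0.7 0.5 0.5 6 0.1 0 0; 0.7 1 0.5 6 0.1 0 0; 0.7 1 0 6 0.1 0 0; 0.7 2 0 4 0.05 0 0; 0.7 2 0 0 0 0 0; 0.7 0 0 0 0 0 0'; python3 -c "
from h import *
plan(449.5,-121.7,120,-6.8)"
```

```text
t27.70 pos [ 689.3 -159.5  229.8] shift_cm [10.89 -9.25 22.49] turn [ 0.352 -0.003 -0.003] flip 1 q6 0.94 F [-0.2  0.8  0.2] open 0.701
time_s: 28.45
eef_pos: [0.4611, -0.1865, 0.1504]
eef_rot: [0.048, -0.701, 0.043, 0.711]
wrist_force: [-0.1, -0.1, 0.3]
opening: 0.701
t28.45 pos [ 461.1 -186.5  150.4] shift_cm [ 3.1  -6.26  1.94] turn [-0.011  0.014  0.006] flip 1 q6 1.08 F [-0.1 -0.1  0.3] open 0.701
```

```bash
python3 -m creep '0.7 0 -4 1.2 0 0.01 0; 0.7 0 -2.2 0.6 -0.01 0 0.006; 0.7 0 0 0 0 0 0; 0.7 2 0 0 0 0 0; 0.7 0 0 0 0 0 0'; python3 -c "
from h import *
plan(449.5,-121.7,90,-6.8)
p,d,W=cloud('scene'); print(fit(W,.4494,-.1216,.055,.053,.068));crop(p,200,200,330,300,6,'pics/b1.png')"
```

```text
time_s: 29.08
eef_pos: [0.4527, -0.1224, 0.1311]
eef_rot: [0.042, -0.704, 0.042, 0.708]
wrist_force: [0.6, -0.1, 0.3]
opening: 0.698
t29.07 pos [ 452.7 -122.4  131.1] shift_cm [ 4.11 -0.03  0.31] turn [ 0.001  0.005 -0.   ] flip 1 q6 1.17 F [ 0.6 -0.1  0.3] open 0.698
{'n': 178, 'c': (450.6, -122.6), 'size': (73.1, 35.2), 'ang_long': -7.1, 'z': 57.6}
```

View pics/b1.png

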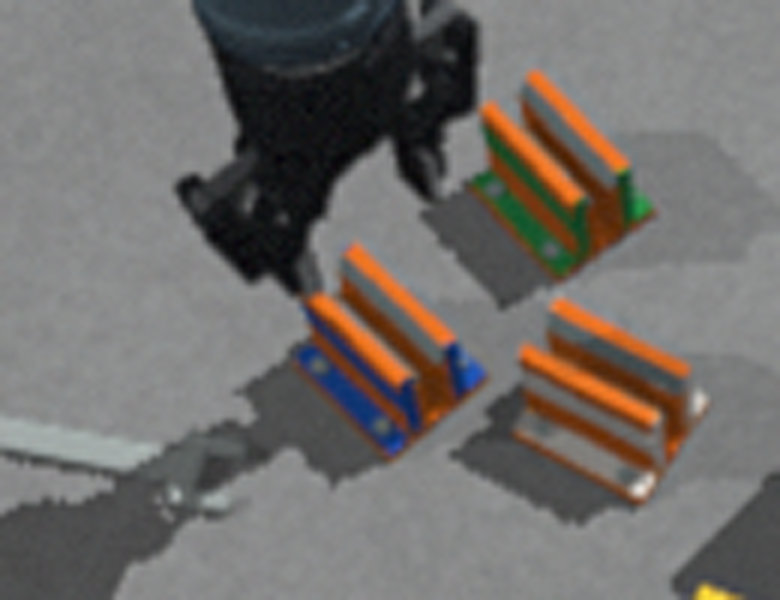

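```bash
python3 -m creep '0.7 2.5 0 0.3 0 0 0; 0.7 2.5 0 0 0 0 0; 0.7 0 0 0 0 0 0; 0.7 0 0 0 0 0 0'; python3 -c "
from h import *
plan(449.5,-121.7,24,-6.8)"
```

```text
time_s: 29.62
eef_pos: [0.4545, -0.1264, 0.0857]
eef_rot: [-0.041, 0.707, -0.044, -0.705]
wrist_force: [-0.1, -0.5, 0.0]
opening: 0.701
t29.62 pos [ 454.5 -126.4   85.7] shift_cm [ 6.17 -0.44  0.58] turn [-0.001 -0.004 -0.004] flip 1 q6 1.17 F [-0.1 -0.5  0. ] open 0.701
```

```bash
python3 -m creep '0.7 1 -0.4 0.5 0 0 0; 0.7 0 0 0 0 0 0; 0.7 1 0 0 0 0 0; 0.7 1 0 0 0 0 0; 0.7 0 0 0 0 0 0'; python3 -c "
from h import *
plan(449.5,-121.7,24,-6.8)"
```

```text
time_s: 30.25
eef_pos: [0.4512, -0.1225, 0.0558]
eef_rot: [-0.04, 0.708, -0.044, -0.704]
wrist_force: [-0.1, -0.7, 0.2]
opening: 0.699
t30.25 pos [ 451.2 -122.5   55.8] shift_cm [ 3.18 -0.07  0.2 ] turn [-0.001 -0.007 -0.006] flip 1 q6 1.17 F [-0.1 -0.7  0.2] open 0.699
```

```bash
python3 -m creep '0.7 1.2 -0.1 0.2 0 -0.007 -0.006; 0.7 1 0 0 0 0 0; 0.7 0.8 0 0 0 0 0; 0.7 0 0 0 0 0 0'; python3 -c "
from h import *
plan(449.5,-121.7,24,-6.8)"
```

```text
time_s: 30.75
eef_pos: [0.449, -0.1211, 0.0231]
eef_rot: [0.043, -0.705, 0.042, 0.706]
wrist_force: [0.6, -1.2, 0.5]
opening: 0.7
t30.75 pos [ 449.  -121.1   23.1] shift_cm [-0.09  0.05 -0.06] turn [-0.001  0.002  0.001] flip 1 q6 1.17 F [ 0.6 -1.2  0.5] open 0.700
```

```bash
python3 -m creep '0.2 0 0.05 0 0 0 0; 0 0 0 0 0 0 0; 0 0 0 0 0 0 0; 0 0 0 0 0 0 0'; python3 -m creep '0 0 0 0 0 0 0; 0 -1 0 0 0 0 0; 0 -3 0 0 0 0 0; 0 -3 0 0 0 0 0; 0 -3 0 0 0 0 0; 0 0 0 0 0 0 0'; python3 -c "
from h import *
plan(508.5,-369.2,120,3.4)"
```

```text
time_s: 31.25
eef_pos: [0.4492, -0.1217, 0.0234]
eef_rot: [0.043, -0.706, 0.042, 0.706]
wrist_force: [0.1, -1.4, -3.3]
opening: 0.392
time_s: 32.0
eef_pos: [0.4469, -0.1205, 0.126]
eef_rot: [0.043, -0.704, 0.041, 0.708]
wrist_force: [-0.0, 0.1, -5.9]
opening: 0.389
t32.00 pos [ 446.9 -120.5  126. ] shift_cm [ 0.48 23.96 -9.09] turn [-0.179  0.006  0.003] flip 1 q6 1.17 F [-0.   0.1 -5.9] open 0.389
```

```bash
python3 -m creep '0 0 5 -1.6 -0.05 0 0; 0 0 5 -1.6 -0.05 0 0; 0 0 5 -1.8 -0.04 0 0; 0 0 5 -2 -0.04 0 0; 0 0 2.5 -1.2 0 0 0; 0 0 0 0 0 0 0'; python3 -c "
from h import *
plan(508.5,-369.2,90,3.4)"
```

```text
time_s: 32.75
eef_pos: [0.5181, -0.3488, 0.1124]
eef_rot: [-0.019, -0.701, -0.029, 0.712]
wrist_force: [-0.1, 0.5, -5.5]
opening: 0.396
t32.75 pos [ 518.1 -348.8  112.4] shift_cm [2.23 2.   1.06] turn [0.009 0.015 0.015] flip 1 q6 0.72 F [-0.1  0.5 -5.5] open 0.396
```

```bash
python3 -m creep '0 0.5 2 1 0.009 0.015 0.015; 0 0 0 0 0 0 0; 0 1.5 0 0 0 0 0; 0 0 0 0 0 0 0; 0 0 0 0 0 0 0'; python3 -c "
from h import *
plan(508.5,-369.2,60,3.4)"
```

```text
time_s: 33.38
eef_pos: [0.5055, -0.3657, 0.0859]
eef_rot: [-0.019, -0.705, -0.023, 0.709]
wrist_force: [0.3, 0.2, -4.6]
opening: 0.39
t33.38 pos [ 505.5 -365.7   85.9] shift_cm [ 2.58  0.38 -0.29] turn [0.    0.005 0.006] flip 1 q6 0.69 F [ 0.3  0.2 -4.6] open 0.390
```

```bash
python3 -m creep '0 1 0.4 -0.3 0 0.005 0.006; 0 1 0 0 0 0 0; 0 0 0 0 0 0 0; 0 0 0 0 0 0 0'; python3 -c "
from h import *
plan(508.5,-369.2,34,3.4)"
```

```text
time_s: 33.88
eef_pos: [0.5094, -0.3694, 0.0646]
eef_rot: [0.021, 0.707, 0.021, -0.707]
wrist_force: [0.4, 0.1, -5.2]
opening: 0.392
t33.88 pos [ 509.4 -369.4   64.6] shift_cm [ 3.06 -0.03  0.09] turn [ 0.001 -0.    -0.   ] flip 1 q6 0.69 F [ 0.4  0.1 -5.2] open 0.392
```

```bash
python3 -m creep '0 1 0 0.1 0 0 0; 0 1 0 0 0 0 0; 0 0.6 0 0 0 0 0; 0 0.3 0 0 0 0 0; 0 0 0 0 0 0 0'; python3 -m creep '0 0.15 0 0 0 0 0'
```

```text
time_s: 34.5
eef_pos: [0.5082, -0.3695, 0.0334]
eef_rot: [0.021, 0.707, 0.021, -0.707]
wrist_force: [-0.1, 0.5, -5.4]
opening: 0.392
time_s: 34.62
eef_pos: [0.5085, -0.3697, 0.0322]
eef_rot: [0.022, 0.707, 0.021, -0.707]
wrist_force: [-0.2, -0.6, -5.3]
opening: 0.388
```

```bash
python3 -m creep '0 0.1 0 0 0 0 0'; python3 -m creep '0 0.1 0 0 0 0 0'; python3 -m creep '0.7 0 0 0 0 0 0; 0.7 0 0 0 0 0 0; 0.7 0 0 0 0 0 0; 0.7 -2 0 0 0 0 0; 0.7 -3 0 0 0 0 0; 0.7 -4 0 0 0 0 0; 0.7 -5 0 0 0 0 0; 0.7 -5 0 0 0 0 0; 0.7 0 0 0 0 0 0'; python3 -c "
from h import *
plan(676,0.5,240,-2)
for n in ('scene','top'):
    p,d,W=cloud(n); print(n,fit(W,.5085,-.369,.055,.061,.076), fit(W,.675,0,.09,.102,.115),fit(W,.675,0,.05,.148,.165)); 
    if n=='scene': crop(p,160,280,300,400,5,'pics/b2.png')"
```

```text
time_s: 34.75
eef_pos: [0.5086, -0.3698, 0.0314]
eef_rot: [0.022, 0.707, 0.021, -0.706]
wrist_force: [0.1, 1.2, -0.9]
opening: 0.388
time_s: 34.88
eef_pos: [0.5086, -0.3698, 0.0314]
eef_rot: [0.022, 0.707, 0.021, -0.707]
wrist_force: [-4.5, 3.5, 7.4]
opening: 0.391
time_s: 36.0
eef_pos: [0.5105, -0.3718, 0.2379]
eef_rot: [0.025, 0.71, 0.018, -0.703]
wrist_force: [-0.8, -0.6, 0.4]
opening: 0.697
t36.00 pos [ 510.5 -371.8  237.9] shift_cm [ -0.43 -36.16 -18.77] turn [ 0.095 -0.01  -0.011] flip 1 q6 0.69 F [-0.8 -0.6  0.4] open 0.697
scene {'n': 242, 'c': (510.1, -371.9), 'size': (71.3, 34.7), 'ang_long': 3.3, 'z': 66.3} {'n': 678, 'c': (677.3, -0.3), 'size': (112.0, 60.6), 'ang_long': 86.9, 'z': 107.6} {'n': 154, 'c': (677.2, -0.5), 'size': (40.0, 24.9), 'ang_long': -3.3, 'z': 153.6}
top {'n': 61, 'c': (522.3, -355.2), 'size': (38.9, 11.3), 'ang_long': 5.7, 'z': 65.8} {'n': 852, 'c': (674.3, 1.2), 'size': (110.2, 61.7), 'ang_long': 87.4, 'z': 109.6} {'n': 169, 'c': (674.5, 1.2), 'size': (41.1, 23.9), 'ang_long': -4.6, 'z': 155.2}
```

View pics/b2.png

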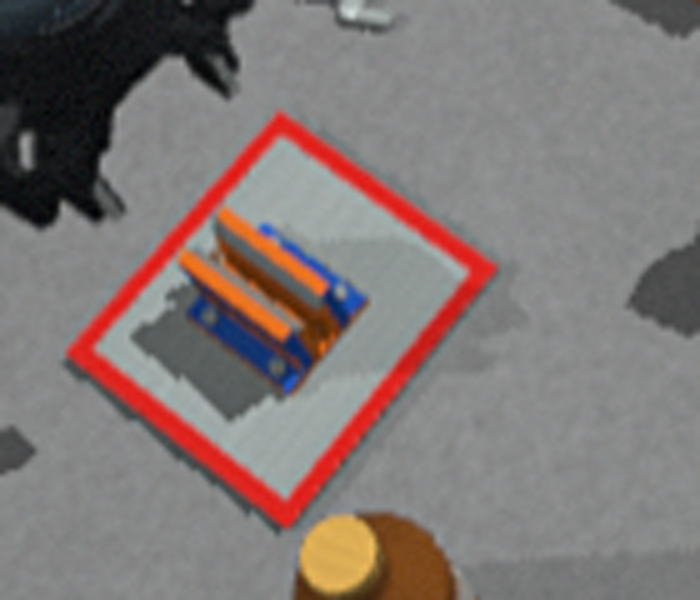

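```bash
python3 -m creep '0.6 -0.1 -5.5 -2.8 0.02 -0.01 -0.01; 0.6 -0.1 -5.5 -2.8 0.02 0 0; 0.6 0 -5.5 -2.8 0.02 0 0; 0.6 0 -5.5 -2.8 0.02 0 0; 0.6 0 -5.5 -2.8 0.02 0 0; 0.6 0 -5 -2.8 0.02 0 0; 0.6 0 0 0 0 0 0; 0.6 0 0 0 0 0 0'; python3 -c "
from h import *
plan(675.8,0.4,190,-3)"
```

```text
time_s: 37.1
eef_pos: [0.6701, -0.034, 0.2201]
eef_rot: [0.028, -0.696, 0.019, 0.717]
wrist_force: [-0.2, 1.0, -0.2]
opening: 0.599
t37.10 pos [670.1 -34.  220.1] shift_cm [ 3.04 -3.44 -0.43] turn [-0.015  0.03   0.012] flip 1 q6 1.41 F [-0.2  1.  -0.2] open 0.599
```

```bash
python3 -m creep '0.6 0 -3.4 -0.4 -0.015 0.03 0.012; 0.6 0 0 0 0 0 0; 0.6 1.5 0 0 0 0 0; 0.6 0 0 0 0 0 0; 0.6 0 0 0 0 0 0'; python3 -c "
from h import *
plan(675.8,0.4,170,-3)"
```

```text
time_s: 37.72
eef_pos: [0.6733, -0.0069, 0.201]
eef_rot: [0.021, -0.705, 0.022, 0.709]
wrist_force: [-0.5, 0.2, 0.4]
opening: 0.601
t37.73 pos [673.3  -6.9 201. ] shift_cm [ 3.09 -0.74 -0.23] turn [-0.008  0.006 -0.001] flip 1 q6 1.45 F [-0.5  0.2  0.4] open 0.601
```

```bash
python3 -m creep '0.7 0.5 -0.7 -0.2 -0.008 0.006 0; 0.7 1 0 0 0 0 0; 0.7 1 0 0 0 0 0; 0.7 0 0 0 0 0 0; 0.7 0 0 0 0 0 0'; python3 -c "
from h import *
plan(675.8,0.4,118,-3)"
```

```text
time_s: 38.35
eef_pos: [0.6757, -0.0001, 0.1738]
eef_rot: [0.018, -0.707, 0.019, 0.707]
wrist_force: [-0.1, 0.8, 0.1]
opening: 0.7
t38.35 pos [ 6.757e+02 -1.000e-01  1.738e+02] shift_cm [ 5.58 -0.06 -0.  ] turn [-0.     0.    -0.001] flip 1 q6 1.45 F [-0.1  0.8  0.1] open 0.700
```

```bash
python3 -m creep '0.7 1 0 0 0 0 0; 0.7 1.2 0 0 0 0 0; 0.7 1.2 0 0 0 0 0; 0.7 1.2 0 0 0 0 0; 0.7 0.7 0 0 0 0 0; 0.7 0 0 0 0 0 0'; python3 -c "
from h import *
plan(675.8,0.4,118,-3)"
```

```text
time_s: 39.1
eef_pos: [0.6753, -0.0002, 0.1163]
eef_rot: [0.018, -0.706, 0.019, 0.707]
wrist_force: [0.2, -0.3, -0.7]
opening: 0.696
t39.10 pos [ 6.753e+02 -2.000e-01  1.163e+02] shift_cm [-0.17 -0.06 -0.05] turn [-0.001  0.001 -0.001] flip 1 q6 1.45 F [ 0.2 -0.3 -0.7] open 0.696
```

```bash
python3 -m creep '0.2 -0.2 0 0 0 0 0; 0 0 0 0 0 0 0; 0 0 0 0 0 0 0; 0 0 0 0 0 0 0; 0 0 0 0 0 0 0'; python3 -m creep '0 -1 0 0 0 0 0; 0 -3 0 0 0 0 0; 0 -4 0 0 0 0 0; 0 -4 0 0 0 0 0; 0 -4 0 0 0 0 0; 0 0 0 0 0 0 0';  python3 -c "
from h import *
plan(508.5,-370.2,320,3.4)
p,d,W=cloud('scene'); crop(p,280,150,440,310,5,'pics/ga.png')"
```

```text
time_s: 39.72
eef_pos: [0.6758, -0.0, 0.1192]
eef_rot: [-0.018, 0.707, -0.019, -0.707]
wrist_force: [0.9, 0.2, -1.7]
opening: 0.274
time_s: 40.48
eef_pos: [0.6738, 0.0001, 0.2828]
eef_rot: [0.019, -0.705, 0.019, 0.709]
wrist_force: [0.0, -0.2, -4.2]
opening: 0.272
t40.48 pos [6.738e+02 1.000e-01 2.828e+02] shift_cm [-3.63 37.86 14.57] turn [-0.112  0.006  0.   ] flip 1 q6 1.45 F [ 0.  -0.2 -4.2] open 0.272
```

View pics/ga.png

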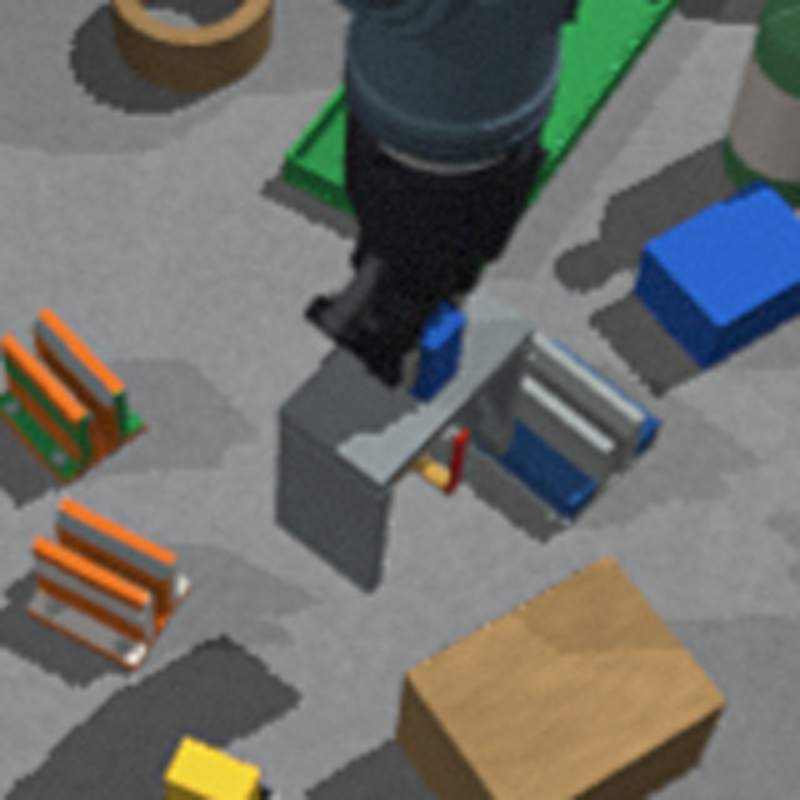

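```bash
python3 -m creep '0 -0.2 5.5 1.6 -0.02 0 0; 0 -0.2 5.5 1.8 -0.02 0 0; 0 -0.2 5.5 2 -0.02 0 0; 0 -0.2 5.5 2.2 -0.02 0 0; 0 0 5.5 2.2 -0.02 0 0; 0 0 5 2.2 -0.02 0 0; 0 0 0 0 0 0 0; 0 0 0 0 0 0 0'; python3 -c "
from h import *
plan(508.6,-370.1,240,3.4)"
```

```text
time_s: 41.52
eef_pos: [0.5395, -0.3281, 0.2613]
eef_rot: [-0.018, -0.692, -0.034, 0.721]
wrist_force: [0.7, 0.9, -4.1]
opening: 0.272
t41.52 pos [ 539.5 -328.1  261.3] shift_cm [2.17 4.02 3.3 ] turn [0.014 0.04  0.024] flip 1 q6 0.77 F [ 0.7  0.9 -4.1] open 0.272
```

```bash
python3 -m creep '0 0 4 3.3 0.014 0.04 0.024; 0 0 0 0 0 0 0; 0 0 0 0 0 0 0; 0 0 0 0 0 0 0'; python3 -c "
from h import *
plan(508.6,-370.1,210,3.4)"
```

```text
time_s: 42.02
eef_pos: [0.5102, -0.3651, 0.2566]
eef_rot: [-0.021, -0.705, -0.025, 0.708]
wrist_force: [0.3, -0.2, -4.3]
opening: 0.273
t42.02 pos [ 510.2 -365.1  256.6] shift_cm [4.66 0.52 0.17] turn [0.006 0.004 0.006] flip 1 q6 0.70 F [ 0.3 -0.2 -4.3] open 0.273
```

```bash
python3 -m creep '0 1.5 0.5 0.2 0.006 0.004 0.006; 0 2 0 0 0 0 0; 0 1 0 0 0 0 0; 0 0 0 0 0 0 0; 0 0 0 0 0 0 0'; python3 -c "
from h import *
plan(508.6,-370.1,190,3.4)
p,d,W=cloud('scene'); crop(p,160,220,300,420,4,'pics/gb.png')"
```

```text
time_s: 42.65
eef_pos: [0.5097, -0.3682, 0.2079]
eef_rot: [-0.022, -0.707, -0.022, 0.707]
wrist_force: [1.0, 0.9, -4.8]
opening: 0.271
t42.65 pos [ 509.7 -368.2  207.9] shift_cm [1.79 0.18 0.13] turn [0.003 0.    0.   ] flip 1 q6 0.69 F [ 1.   0.9 -4.8] open 0.271
```

View pics/gb.png

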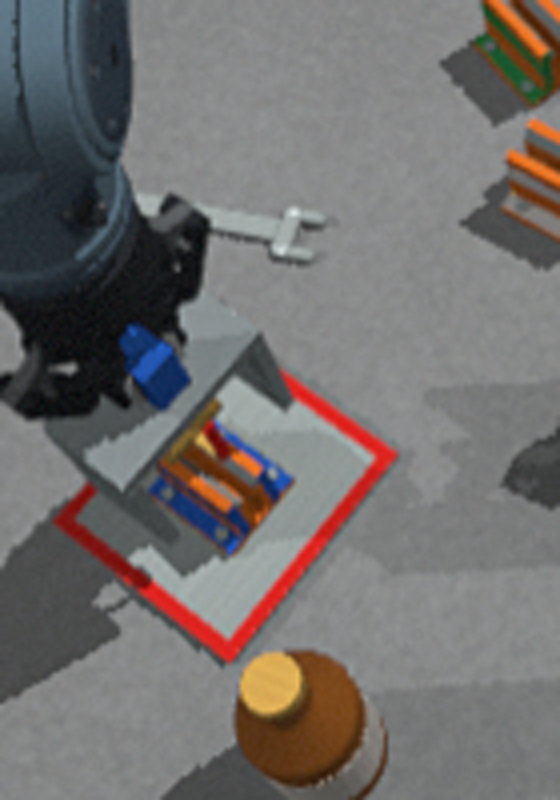

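```bash
python3 -m creep '0 0.5 0.2 0.1 0 0 0; 0 1 0 0 0 0 0; 0 0.5 0 0 0 0 0; 0 0 0 0 0 0 0'; python3 -c "
from h import *
plan(508.6,-370.1,160,3.4)"
```

```text
time_s: 43.2
eef_pos: [0.5091, -0.371, 0.1876]
eef_rot: [0.022, 0.707, 0.022, -0.706]
wrist_force: [-0.4, 0.1, -3.6]
opening: 0.277
t43.20 pos [ 509.1 -371.   187.6] shift_cm [ 2.76 -0.1   0.04] turn [ 0.003 -0.001 -0.001] flip 1 q6 0.69 F [-0.4  0.1 -3.6] open 0.277
```

```bash
python3 -m creep '0 1 0 0 0 0 0; 0 1 0 0 0 0 0; 0 1 0 0 0 0 0; 0 1 0 0 0 0 0; 0 0 0 0 0 0 0'; python3 -c "
from h import *
plan(508.6,-370.1,127.5,3.4)"
```

```text
time_s: 43.82
eef_pos: [0.5093, -0.3712, 0.1449]
eef_rot: [0.022, 0.707, 0.021, -0.706]
wrist_force: [0.5, 1.4, -1.7]
opening: 0.275
t43.83 pos [ 509.3 -371.2  144.9] shift_cm [ 1.74 -0.11  0.06] turn [ 0.003 -0.001 -0.001] flip 1 q6 0.69 F [ 0.5  1.4 -1.7] open 0.275
```

```bash
python3 -m creep '0 0.8 0 0 0 0 0; 0 0.5 0 0 0 0 0; 0 0.2 0 0 0 0 0'; python3 -m creep '0 0.1 0 0 0 0 0';  python3 -m creep '0 0.1 0 0 0 0 0'
```

```text
time_s: 44.2
eef_pos: [0.5098, -0.3717, 0.1302]
eef_rot: [0.023, 0.708, 0.021, -0.706]
wrist_force: [-0.1, 0.2, -2.4]
opening: 0.272
time_s: 44.32
eef_pos: [0.5098, -0.3717, 0.1292]
eef_rot: [0.023, 0.708, 0.021, -0.706]
wrist_force: [-0.4, 0.1, -1.5]
opening: 0.266
time_s: 44.45
eef_pos: [0.5099, -0.3717, 0.1283]
eef_rot: [0.023, 0.708, 0.021, -0.706]
wrist_force: [-0.1, 0.6, -1.3]
opening: 0.273
```

```bash
python3 -m creep '0 0.1 0 0 0 0 0'; python3 -m creep '0 0.1 0 0 0 0 0';  python3 -m creep '0 0.05 0 0 0 0 0'
```

```text
time_s: 44.58
eef_pos: [0.5099, -0.3717, 0.1274]
eef_rot: [0.023, 0.708, 0.021, -0.706]
wrist_force: [0.0, 0.8, -1.3]
opening: 0.273
time_s: 44.7
eef_pos: [0.5099, -0.3718, 0.1271]
eef_rot: [0.023, 0.708, 0.021, -0.706]
wrist_force: [-2.5, 2.8, 6.9]
opening: 0.274
time_s: 44.82
eef_pos: [0.5099, -0.3718, 0.1271]
eef_rot: [0.023, 0.708, 0.021, -0.706]
wrist_force: [-3.2, 2.2, 3.7]
opening: 0.274
```

Standing on the plate. Release and lift.

```bash
python3 -m creep '0.6 0 0 0 0 0 0; 0.6 0 0 0 0 0 0; 0.6 0 0 0 0 0 0; 0.6 -2 0 0 0 0 0; 0.6 -3 0 0 0 0 0; 0.6 -3 0 0 0 0 0; 0.6 -3 0 0 0 0 0; 0.6 -2 0 0 0 0 0; 0.6 0 0 0 0 0 0'; python3 look.py c; python3 -c "
from h import *
plan(545.5,-76.8,150,8.2)
p=cv2.imread('pics/c_scene.png'); crop(p,130,230,290,420,4,'pics/gc.png')
for n in ('scene','top'):
    p,d,W=cloud(n); print(n,fit(W,.509,-.371,.09,.110,.124),fit(W,.509,-.371,.05,.156,.175))"
```

```text
time_s: 45.95
eef_pos: [0.5112, -0.373, 0.2697]
eef_rot: [0.026, 0.71, 0.018, -0.703]
wrist_force: [0.2, 0.3, 0.6]
opening: 0.604
scene white {'n': 189, 'c': (547.2, -78.3), 'size': (71.2, 39.3), 'ang_long': 4.5, 'z': 57.9}
scene green {'n': 157, 'c': (451.7, -1.3), 'size': (72.6, 34.9), 'ang_long': -11.5, 'z': 57.7}
scene blue None
top white {'n': 236, 'c': (544.2, -75.7), 'size': (70.3, 34.3), 'ang_long': 8.3, 'z': 59.1}
top green {'n': 240, 'c': (449.4, 0.5), 'size': (70.0, 34.4), 'ang_long': -11.2, 'z': 58.9}
top blue None
t46.05 pos [ 510.4 -372.2  266.8] shift_cm [ 11.49 -29.36  -5.26] turn [-0.081 -0.006 -0.008] flip 1 q6 0.69 F [ 0.8 -0.  -0.4] open 0.599
scene {'n': 983, 'c': (512.4, -372.8), 'size': (109.7, 67.2), 'ang_long': -85.6, 'z': 115.9} {'n': 195, 'c': (510.9, -373.4), 'size': (42.1, 24.3), 'ang_long': 3.5, 'z': 161.7}
top {'n': 423, 'c': (511.3, -370.6), 'size': (112.5, 63.0), 'ang_long': -85.1, 'z': 117.2} None
```

View pics/gc.png

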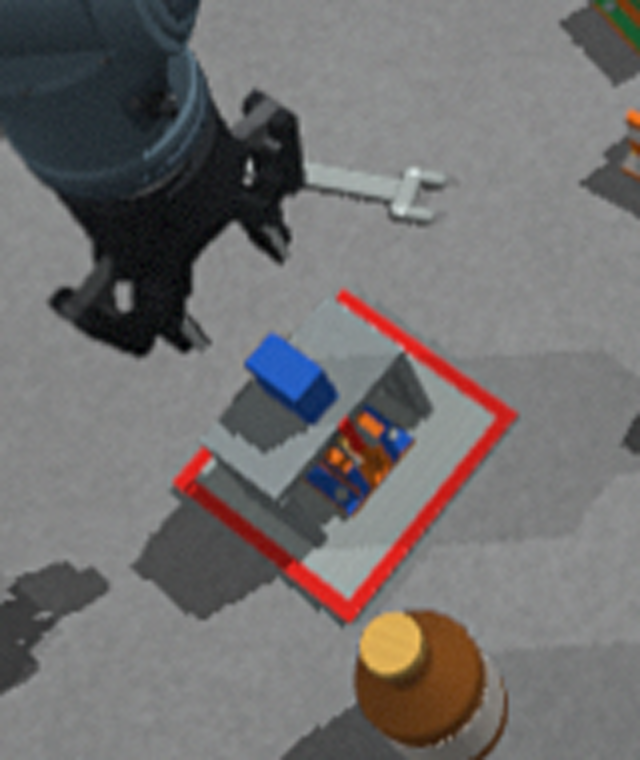

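```bash
python3 -m creep '0.7 0.5 -5.5 -1 -0.02 0 0; 0.7 1 -5.5 -1 -0.02 0 0; 0.7 2 -5.5 -1 -0.02 0 0; 0.7 2 -5.5 -1 -0.02 0 0; 0.7 2 -5 -1 0 0 0; 0.7 1 0 0 0 0 0; 0.7 0 0 0 0 0 0'; python3 -c "
from h import *
plan(545.5,-76.8,120,8.3)"
```

```text
time_s: 47.02
eef_pos: [0.528, -0.0895, 0.1675]
eef_rot: [-0.05, -0.703, -0.051, 0.708]
wrist_force: [0.2, 0.3, 0.4]
opening: 0.7
t47.02 pos [528.  -89.5 167.5] shift_cm [ 4.74 -0.99 -1.95] turn [-0.002  0.007  0.002] flip 1 q6 1.04 F [0.2 0.3 0.4] open 0.700
```

```bash
python3 -m creep '0.7 1 -1 -1.9 0 0.007 0; 0.7 2 0 0 0 0 0; 0.7 1.5 0 0 0 0 0; 0.7 0 0 0 0 0 0; 0.7 0 0 0 0 0 0'; python3 -c "
from h import *
plan(545.5,-76.8,80,8.3)
p,d,W=cloud('scene'); print(fit(W,.5455,-.0768,.055,.053,.068));"
```

```text
time_s: 47.65
eef_pos: [0.5472, -0.0827, 0.1228]
eef_rot: [0.048, 0.706, 0.048, -0.705]
wrist_force: [-1.4, 0.8, 0.7]
opening: 0.698
t47.65 pos [547.2 -82.7 122.8] shift_cm [ 4.28 -0.61  0.09] turn [-0.01  -0.002  0.   ] flip 1 q6 1.07 F [-1.4  0.8  0.7] open 0.698
{'n': 156, 'c': (551.4, -76.1), 'size': (61.7, 36.8), 'ang_long': 8.6, 'z': 57.9}
```

```bash
python3 -m creep '0.7 1 -0.6 0.1 -0.01 0 0; 0.7 1.5 0 0 0 0 0; 0.7 1.5 0 0 0 0 0; 0.7 0 0 0 0 0 0; 0.7 0 0 0 0 0 0'; python3 -c "
from h import *
plan(545.5,-76.8,23.5,8.3)"
```

```text
time_s: 48.32
eef_pos: [0.5453, -0.0763, 0.0804]
eef_rot: [0.052, 0.706, 0.052, -0.704]
wrist_force: [-0.3, 0.3, 0.4]
opening: 0.698
t48.33 pos [545.3 -76.3  80.4] shift_cm [5.69 0.05 0.  ] turn [ 0.002 -0.002  0.   ] flip 1 q6 1.07 F [-0.3  0.3  0.4] open 0.698
```

```bash
python3 -m creep '0.7 1 0 0 0 0 0; 0.7 1.2 0 0 0 0 0; 0.7 1.2 0 0 0 0 0; 0.7 1.2 0 0 0 0 0; 0.7 0.8 0 0 0 0 0; 0.7 0 0 0 0 0 0'; python3 -c "
from h import *
plan(545.5,-76.8,23.5,8.3)"
```

```text
time_s: 49.08
eef_pos: [0.5454, -0.0764, 0.0224]
eef_rot: [0.052, 0.706, 0.052, -0.704]
wrist_force: [0.2, 0.3, 0.2]
opening: 0.699
t49.08 pos [545.4 -76.4  22.4] shift_cm [-0.11  0.04 -0.  ] turn [ 0.001 -0.002  0.   ] flip 1 q6 1.07 F [0.2 0.3 0.2] open 0.699
```

```bash
python3 -m creep '0.2 0 0 0 0 0 0; 0 0 0 0 0 0 0; 0 0 0 0 0 0 0; 0 0 0 0 0 0 0; 0 0 0 0 0 0 0; 0 -1 0 0 0 0 0; 0 -3 0 0 0 0 0; 0 -4 0 0 0 0 0; 0 -3 0 0 0 0 0; 0 0 0 0 0 0 0'; python3 -c "
from h import *
plan(505,295,130,5)
for n in ('scene','top'):
    p,d,W=cloud(n); h=cv2.cvtColor(p,cv2.COLOR_BGR2HSV)
    g=(h[...,0]>50)&(h[...,0]<72)&(h[...,1]>150)&(W[...,0]<.59)&(W[...,0]>.41)
    print(n,fit(W,.5,.36,.165,.018,.032,g),fit(W,.5,.36,.165,-.005,.012,g))"
```

```text
time_s: 50.32
eef_pos: [0.5439, -0.0759, 0.1364]
eef_rot: [-0.051, -0.705, -0.052, 0.705]
wrist_force: [0.7, -0.2, -4.7]
opening: 0.391
t50.33 pos [543.9 -75.9 136.4] shift_cm [  0.68 -37.26  -1.56] turn [0.059 0.    0.001] flip 1 q6 1.07 F [ 0.7 -0.2 -4.7] open 0.391
scene {'n': 341, 'c': (501.3, 352.4), 'size': (273.4, 141.2), 'ang_long': -84.9, 'z': 22.6} {'n': 2571, 'c': (500.7, 353.8), 'size': (273.6, 138.3), 'ang_long': -85.4, 'z': 2.2}
top {'n': 532, 'c': (498.4, 356.4), 'size': (270.4, 140.9), 'ang_long': -85.0, 'z': 25.8} {'n': 4711, 'c': (496.4, 359.9), 'size': (277.6, 137.0), 'ang_long': -84.8, 'z': 5.0}
```

```bash
python3 -m creep '0 0 -5.5 0 0.02 0 0; 0 0 -5.5 0 0.02 0 0; 0 0 -5.5 0 0.01 0 0; 0 0 -5.5 0 0 0 0; 0 0 -5.5 0 0 0 0; 0 0 -5.5 0 0 0 0; 0 0 -5.5 0 0 0 0; 0 0 -4.5 0 0 0 0; 0 0 0 0 0 0 0'; python3 -c "
from h import *
plan(494.6,414.3,110,5)"
```

```text
time_s: 51.55
eef_pos: [0.4842, 0.3622, 0.1149]
eef_rot: [-0.032, -0.694, -0.032, 0.718]
wrist_force: [0.1, -0.7, -4.0]
opening: 0.389
t51.55 pos [484.2 362.2 114.9] shift_cm [ 0.45 -5.1  -1.52] turn [0.003 0.034 0.001] flip 1 q6 1.91 F [ 0.1 -0.7 -4. ] open 0.389
```

```bash
python3 -m creep '0 0 -5 -1.5 0 0.034 0; 0 0 0 0 0 0 0; 0 1 0 0 0 0 0; 0 1 0 0 0 0 0; 0 0 0 0 0 0 0; 0 0 0 0 0 0 0'; python3 -c "
from h import *
plan(494.6,414.3,60,5)"
```

```text
time_s: 52.3
eef_pos: [0.4911, 0.4071, 0.0836]
eef_rot: [-0.033, -0.702, -0.028, 0.711]
wrist_force: [-0.2, 1.0, -4.1]
opening: 0.391
t52.30 pos [491.1 407.1  83.6] shift_cm [ 2.35 -0.7  -0.44] turn [-0.001  0.013 -0.007] flip 1 q6 1.99 F [-0.2  1.  -4.1] open 0.391
```

```bash
python3 -m creep '0 1 -0.7 -0.4 0 0.013 -0.007; 0 1 0 0 0 0 0; 0 1 0 0 0 0 0; 0 0 0 0 0 0 0; 0 0 0 0 0 0 0'; python3 -c "
from h import *
plan(494.6,414.3,26.4,5)"
```

```text
time_s: 52.92
eef_pos: [0.4949, 0.4147, 0.0517]
eef_rot: [0.03, 0.707, 0.03, -0.706]
wrist_force: [-0.6, 1.6, -4.8]
opening: 0.39
t52.92 pos [494.9 414.7  51.7] shift_cm [2.53 0.04 0.04] turn [-0.001 -0.001  0.   ] flip 1 q6 2.00 F [-0.6  1.6 -4.8] open 0.390
```

```bash
python3 -m creep '0 1 0 0 0 0 0; 0 0.8 0 0 0 0 0; 0 0.5 0 0 0 0 0; 0 0 0 0 0 0 0'; python3 -m creep '0 0.1 0 0 0 0 0'; python3 -m creep '0 0.1 0 0 0 0 0'; python3 -m creep '0 0.1 0 0 0 0 0'
```

```text
time_s: 53.42
eef_pos: [0.4951, 0.4148, 0.0273]
eef_rot: [0.03, 0.707, 0.031, -0.706]
wrist_force: [0.3, -0.4, -4.3]
opening: 0.388
time_s: 53.55
eef_pos: [0.4953, 0.415, 0.0269]
eef_rot: [0.03, 0.707, 0.031, -0.706]
wrist_force: [-3.4, -1.9, 3.8]
opening: 0.391
time_s: 53.68
eef_pos: [0.4954, 0.415, 0.0268]
eef_rot: [0.03, 0.707, 0.031, -0.706]
wrist_force: [-5.0, -4.3, 6.7]
opening: 0.387
time_s: 53.8
eef_pos: [0.4954, 0.415, 0.0269]
eef_rot: [0.03, 0.707, 0.031, -0.706]
wrist_force: [-4.3, -2.6, 4.3]
opening: 0.389
```

```bash
python3 -m creep '0.7 0 0 0 0 0 0; 0.7 0 0 0 0 0 0; 0.7 0 0 0 0 0 0; 0.7 -2 0 0 0 0 0; 0.7 -3 0 0 0 0 0; 0.7 -4 0 0 0 0 0; 0.7 -3 0 0 0 0 0; 0.7 0 0 0 0 0 0'; python3 look.py e; python3 -c "
from h import *
plan(450.8,-0.5,130,-11.4)
p,d,W=cloud('scene'); print(fit(W,.495,.415,.055,.055,.072))
"
```

```text
time_s: 54.8
eef_pos: [0.4979, 0.4165, 0.1581]
eef_rot: [0.029, 0.71, 0.032, -0.703]
wrist_force: [0.7, 0.8, 0.2]
opening: 0.703
scene white None
scene green {'n': 162, 'c': (452.2, -2.0), 'size': (71.8, 34.1), 'ang_long': -11.5, 'z': 57.8}
scene blue None
top white None
top green {'n': 230, 'c': (449.4, 0.2), 'size': (70.1, 34.0), 'ang_long': -11.1, 'z': 60.1}
top blue None
t54.90 pos [496.2 415.5 154.4] shift_cm [ 2.29 41.06  8.11] turn [ 0.285 -0.006  0.003] flip 1 q6 2.00 F [ 0.8 -1.1 -0.3] open 0.701
{'n': 168, 'c': (497.0, 413.3), 'size': (70.5, 40.5), 'ang_long': 5.7, 'z': 60.0}
```

View pics/e_scene.png

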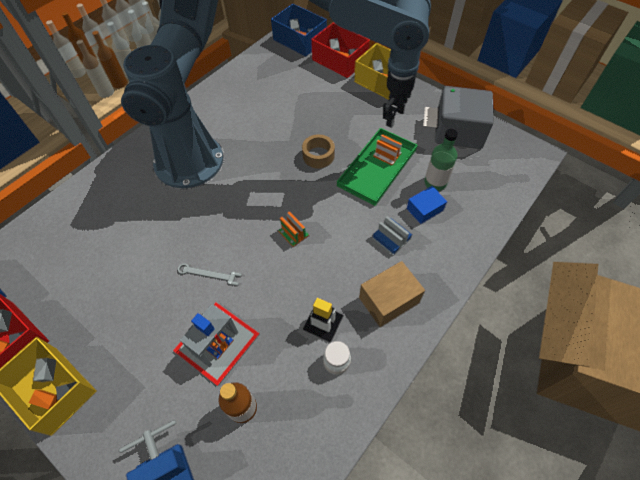

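```bash
python3 -m creep '0.7 0 5.5 1 0.04 0 0; 0.7 0 5.5 1 0.04 0 0; 0.7 0 5.5 1 0.04 0 0; 0.7 0 5.5 1 0.04 0 0; 0.7 0 5.5 1 0.04 0 0; 0.7 0 5.5 0 0.04 0 0; 0.7 0 5.5 0 0.04 0 0; 0.7 0 0 0 0 0 0; 0.7 0 0 0 0 0 0'; python3 -c "
from h import *
plan(450.8,-0.6,110,-11.4)"
```

```text
time_s: 56.08
eef_pos: [0.4202, 0.0198, 0.1393]
eef_rot: [0.071, -0.697, 0.073, 0.71]
wrist_force: [-0.8, 0.1, 0.1]
opening: 0.702
t56.08 pos [420.2  19.8 139.3] shift_cm [ 2.87  1.37 -3.47] turn [-0.004  0.019 -0.004] flip 1 q6 1.54 F [-0.8  0.1  0.1] open 0.702
```

```bash
python3 -m creep '0.7 0 1.4 -3.5 0 0.019 0; 0.7 0 0 0 0 0 0; 0.7 1.5 0 0 0 0 0; 0.7 1 0 0 0 0 0; 0.7 0 0 0 0 0 0'; python3 -c "
from h import *
plan(450.8,-0.6,80,-11.4)
p,d,W=cloud('scene'); print(fit(W,.451,-.001,.055,.053,.068)); cv2.imwrite('pics/gg.png',p[180:280,240:360])"
```

```text
time_s: 56.7
eef_pos: [0.4488, 0.0045, 0.1087]
eef_rot: [0.068, -0.701, 0.069, 0.706]
wrist_force: [-0.2, -0.4, 0.5]
opening: 0.7
t56.70 pos [448.8   4.5 108.7] shift_cm [ 2.87  0.46 -0.32] turn [ 0.004  0.007 -0.003] flip 1 q6 1.51 F [-0.2 -0.4  0.5] open 0.700
{'n': 151, 'c': (452.0, -2.1), 'size': (70.0, 35.3), 'ang_long': -10.0, 'z': 57.2}
```

```bash
python3 -m creep '0.7 0.8 0.5 -0.3 0.004 0.007 -0.003; 0.7 0.8 0 0 0 0 0; 0.7 0 0 0 0 0 0; 0.7 0 0 0 0 0 0'; python3 -c "
from h import *
plan(450.8,-0.6,23.5,-11.4)"
```

```text
time_s: 57.25
eef_pos: [0.4514, -0.0016, 0.0925]
eef_rot: [-0.071, 0.704, -0.07, -0.703]
wrist_force: [-0.1, 0.9, -0.4]
opening: 0.701
t57.25 pos [451.4  -1.6  92.5] shift_cm [ 6.9  -0.08  0.09] turn [-0.001 -0.002  0.001] flip 1 q6 1.50 F [-0.1  0.9 -0.4] open 0.701
```

```bash
python3 -m creep '0.7 1.2 -0.1 0.1 0 0 0; 0.7 1.2 0 0 0 0 0; 0.7 1.2 0 0 0 0 0; 0.7 1.2 0 0 0 0 0; 0.7 1.2 0 0 0 0 0; 0.7 0.4 0 0 0 0 0; 0.7 0 0 0 0 0 0'; python3 -c "
from h import *
plan(450.8,-0.6,23.5,-11.4)"
```

```text
time_s: 58.12
eef_pos: [0.4501, -0.0001, 0.0233]
eef_rot: [-0.071, 0.704, -0.07, -0.703]
wrist_force: [-0.7, 0.5, 0.9]
opening: 0.701
t58.12 pos [ 4.501e+02 -1.000e-01  2.330e+01] shift_cm [-0.02  0.03 -0.07] turn [-0.001 -0.     0.001] flip 1 q6 1.50 F [-0.7  0.5  0.9] open 0.701
```

```bash
python3 -m creep '0.2 0 0 0 0 0 0; 0 0 0 0 0 0 0; 0 0 0 0 0 0 0; 0 0 0 0 0 0 0; 0 0 0 0 0 0 0; 0 -1 0 0 0 0 0; 0 -3 0 0 0 0 0; 0 -4 0 0 0 0 0; 0 -3 0 0 0 0 0; 0 0 0 0 0 0 0'; python3 -c "
from h import *
plan(505,294.7,130,5)"
```

```text
time_s: 59.38
eef_pos: [0.4485, 0.0002, 0.1376]
eef_rot: [0.071, -0.703, 0.07, 0.704]
wrist_force: [-0.5, 0.4, -4.7]
opening: 0.397
t59.38 pos [4.485e+02 2.000e-01 1.376e+02] shift_cm [  0.78 -29.98   0.3 ] turn [-0.287  0.002  0.001] flip 1 q6 1.50 F [-0.5  0.4 -4.7] open 0.397
```

```bash
python3 -m creep '0 0 -5.5 0 -0.07 0 0; 0 0 -5.5 -0.3 -0.07 0 0; 0 0 -5.5 -0.6 -0.07 0 0; 0 0 -5.5 -1 -0.07 0 0; 0 0 -4.5 -1.2 0 0 0; 0 0 0 0 0 0 0; 0 0 0 0 0 0 0'; python3 -c "
from h import *
plan(505,294.7,90,5)"
```

```text
time_s: 60.25
eef_pos: [0.4918, 0.269, 0.1265]
eef_rot: [-0.031, -0.701, -0.029, 0.712]
wrist_force: [-0.6, 0.1, -5.0]
opening: 0.392
t60.25 pos [491.8 269.  126.5] shift_cm [ 3.62 -2.45 -1.59] turn [-0.002  0.014 -0.002] flip 1 q6 1.77 F [-0.6  0.1 -5. ] open 0.392
```

```bash
python3 -m creep '0 0 -2.4 -1.6 0 0.014 0; 0 0 0 0 0 0 0; 0 2 0 0 0 0 0; 0 2 0 0 0 0 0; 0 0 0 0 0 0 0; 0 0 0 0 0 0 0'; python3 -c "
from h import *
plan(505,294.7,55,5)"
```

```text
time_s: 61.0
eef_pos: [0.5034, 0.2863, 0.0822]
eef_rot: [-0.03, -0.704, -0.025, 0.709]
wrist_force: [0.5, 0.0, -4.5]
opening: 0.389
t61.00 pos [503.4 286.3  82.2] shift_cm [ 2.71 -0.85 -0.24] turn [-0.01   0.008 -0.006] flip 1 q6 1.81 F [ 0.5  0.  -4.5] open 0.389
```

```bash
python3 -m creep '0 0.5 -0.8 -0.2 -0.01 0.008 -0.006; 0 1.5 0 0 0 0 0; 0 0.8 0 0 0 0 0; 0 0 0 0 0 0 0; 0 0 0 0 0 0 0'; python3 -c "
from h import *
plan(505,294.7,27.5,5)"
```

```text
time_s: 61.62
eef_pos: [0.5056, 0.2949, 0.0535]
eef_rot: [0.031, 0.707, 0.031, -0.706]
wrist_force: [-0.4, -0.1, -4.8]
opening: 0.393
t61.62 pos [505.6 294.9  53.5] shift_cm [2.6  0.02 0.07] turn [ 0.001 -0.002  0.001] flip 1 q6 1.81 F [-0.4 -0.1 -4.8] open 0.393
```

```bash
python3 -m creep '0 1 0 0 0 0 0; 0 0.8 0 0 0 0 0; 0 0.5 0 0 0 0 0; 0 0 0 0 0 0 0'; python3 -m creep '0 0.1 0 0 0 0 0'; python3 -m creep '0 0.1 0 0 0 0 0'; python3 -m creep '0 0.1 0 0 0 0 0'
```

```text
time_s: 62.12
eef_pos: [0.5058, 0.2949, 0.0289]
eef_rot: [0.031, 0.707, 0.031, -0.706]
wrist_force: [-0.5, 0.6, -4.3]
opening: 0.384
time_s: 62.25
eef_pos: [0.5059, 0.295, 0.028]
eef_rot: [0.031, 0.707, 0.032, -0.705]
wrist_force: [0.6, 0.4, -3.9]
opening: 0.393
time_s: 62.38
eef_pos: [0.5061, 0.2951, 0.0279]
eef_rot: [0.031, 0.707, 0.032, -0.705]
wrist_force: [-5.3, -1.7, 8.2]
opening: 0.391
time_s: 62.5
eef_pos: [0.506, 0.295, 0.0279]
eef_rot: [0.031, 0.707, 0.031, -0.706]
wrist_force: [-4.8, -1.5, 6.3]
opening: 0.391
```

```bash
python3 -m creep '0.7 0 0 0 0 0 0; 0.7 0 0 0 0 0 0; 0.7 0 0 0 0 0 0; 0.7 -2 0 0 0 0 0; 0.7 -3 0 0 0 0 0; 0.7 -4 0 0 0 0 0; 0.7 -4 0 0 0 0 0; 0.7 -3 0 0 0 0 0; 0.7 0 0 0 0 0 0'; python3 -m creep '0.7 0 0 5 0 0 0; 0.7 0 0 5 0 0 0; 0.7 0 0 3 0 0 0; 0.7 0 0 0 0 0 0'; cat > fin.py <<'E'
from h import *
import sys
for n in ('scene','top'):
    p,d,W=cloud(n); cv2.imwrite(f'pics/{sys.argv[1]}_{n}.png',p)
    for k,a in dict(white=(.495,.415,.055,.055,.072),green=(.505,.295,.055,.055,.072),beam=(.51,-.3715,.09,.110,.124),grip=(.51,-.3715,.05,.156,.172),feel=(.688,-.159,.05,.118,.137)).items():
        print(n,k,fit(W,*a))
E
python3 fin.py z
```

```text
time_s: 63.62
eef_pos: [0.5083, 0.2959, 0.2022]
eef_rot: [0.03, 0.711, 0.033, -0.701]
wrist_force: [0.5, -0.6, 0.1]
opening: 0.7
time_s: 64.12
eef_pos: [0.3741, 0.2832, 0.1985]
eef_rot: [0.03, 0.711, 0.032, -0.702]
wrist_force: [0.2, 0.2, -0.3]
opening: 0.701
scene white {'n': 161, 'c': (497.4, 412.8), 'size': (70.5, 40.1), 'ang_long': 5.3, 'z': 60.6}
scene green {'n': 174, 'c': (508.3, 293.3), 'size': (71.1, 38.4), 'ang_long': 4.6, 'z': 60.3}
scene beam {'n': 984, 'c': (512.1, -373.1), 'size': (109.5, 65.8), 'ang_long': -87.3, 'z': 116.0}
scene grip {'n': 192, 'c': (511.0, -373.7), 'size': (40.9, 24.2), 'ang_long': 4.4, 'z': 161.7}
scene feel {'n': 181, 'c': (689.9, -161.5), 'size': (40.4, 25.3), 'ang_long': 13.8, 'z': 125.5}
top white {'n': 256, 'c': (494.7, 415.1), 'size': (68.0, 35.8), 'ang_long': 5.8, 'z': 63.2}
top green {'n': 275, 'c': (504.9, 294.2), 'size': (71.3, 36.0), 'ang_long': 5.0, 'z': 63.2}
top beam {'n': 821, 'c': (509.7, -371.4), 'size': (112.0, 66.9), 'ang_long': -88.5, 'z': 117.1}
top grip {'n': 155, 'c': (509.2, -370.3), 'size': (38.8, 24.0), 'ang_long': 6.0, 'z': 163.0}
top feel {'n': 160, 'c': (687.5, -158.8), 'size': (41.1, 25.1), 'ang_long': 15.6, 'z': 127.1}
```

```bash
python3 -c "
from h import *
p=cv2.imread('pics/z_scene.png'); crop(p,170,120,430,390,2.9,'pics/z2.png')
q=cv2.imread('pics/z_top.png'); crop(q,120,140,500,300,2.1,'pics/z3.png')"
```

```text
(no output)
```

View pics/z_scene.png

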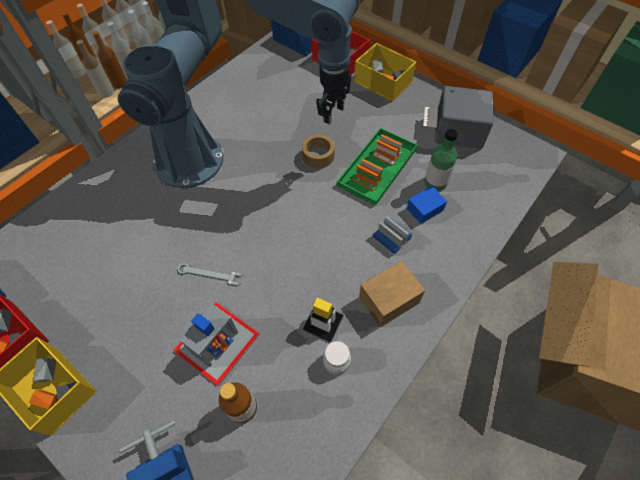

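View pics/z3.png

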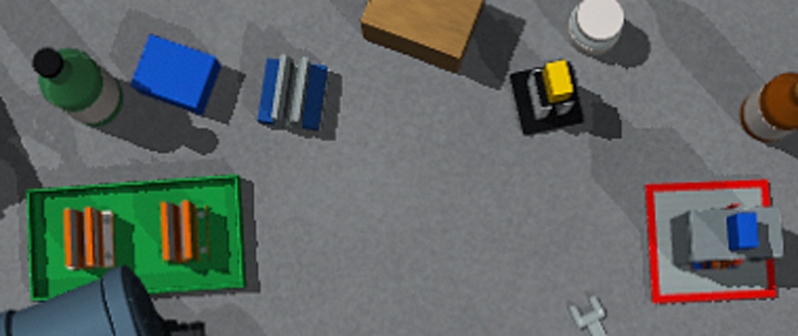

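```bash
python3 -c "
from bench import ctrl
print(ctrl.hand_in(), ctrl.get_obs()['time_s'])"
```

```text
the job is handed in; nothing more can be done
the job is handed in; nothing more can be done
```

The job was finished and handed in at about 64 s; hand-in gives no verdict.

**Probing:** White, green and blue connectors were present; there was no yellow or black. I held the feeler under about 18 N at each contact.
- **Master block:** the feeler went fully home, with the guard on the rim (TCP at z 75 mm).
- **White and green:** the feeler went fully home in both, at the same height as in the master.
- **Blue:** it jammed with its tip at about 40 mm, under about 8–14 N for roughly 0.3 s, so blue is the pinched one.
- **Return:** I hung the feeler back in its stand.

**Last checks** (averages of the two cameras, which disagree by 2–3 mm):
- **Blue and gauge:** I set blue down within about 2 mm of the plate's centre. The gauge stands over it, 2–3 mm off the centre. Its beam top is at about 117 mm, which matches legs standing on the plate. I didn't measure the foot reading directly; that height implies about 30 mm.
- **White and green:** both stand upright in the tray, about 60 mm either side of its middle along the long side.
- **Feeler:** it hangs within about 2 mm of its stand's centre, with the grip top at the same height as at the start.
- **Other things:** none of the bystanders looked moved in the pictures, I saw no connector knocked aside, and the gripper was clear of everything.

No check failed or disagreed beyond that camera difference.

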